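# Take the bore of a plywood engine ring with a telescoping gauge

### The arm

A 6-joint arm with a two-finger parallel gripper is mounted at the origin on the work surface. World frame = base frame: x ahead of the robot, y to its left, z up, the work surface at z = 0. Lengths are in mm, angles in rad, forces in N, time in s.
With the tool pointing down it reaches from about 275 to 1000 mm from the base axis. Payload 8.4 kg.
Tool frame: the origin (TCP) lies at the very end of the fingers, on their centre line; the grasp point (between the pads) lies 19 mm behind it; z points along the fingers, y is the direction in which the jaws open and shut (so a half turn about z gives the same grasp; the last joint's range is limited). The gripper opens to 85 mm and grips with 20 to 120 N. Pads are 22 mm wide; open, the fingers measure 114 mm over their backs; the gripper's body (76 mm by 85 mm) begins 54 mm behind the grasp point. The pads swing forward as they close: fully open they stand 13 mm farther back than shut.
Start: joints at [-1.24, 0.353, 1.633, -0, 1.155, -0.002], TCP at [204.18, -590.71, 231.281] pointing down, gripper open.
Joint ranges: [-2.63, 2.63], [-0.92, 2.1], [0.06, 2.66], [-1.3, 4.44], [0, 2.69], [-3.02, 3.02]. Speed limits (rad/s): [2.22, 2.22, 2.79, 3.14, 3.14, 3.14].

### API

Orientations are given as [roll, pitch, yaw] about the fixed x, y, z axes, in that order (R = Rz(yaw) Ry(pitch) Rx(roll)).
In Python, from rig import r gives the robot as it stands.
- The arm moves only by the tool move_arm, never from a script. Its argument "increments" is a list of rows, each an object of numbers: "tx", "ty", "tz": the shift along the tool's x, y, z in cm; "rx", "ry", "rz": the turn, a rotation vector about the tool's x, y, z in degrees; "gripper": the gripper's target within -1 to 1 (fully open at 1, half-way at 0, shut at -1). A call has 1 to 12 rows; each row shifts and turns the commanded pose from where the row before left it, along the tool's axes as they then stand; what a row does not reach is not made up. A row lasts 1/10 s, in which the tool goes at most 50 mm and 8.59 degrees, less where a joint would pass 70% of its speed; a pose out of reach is approached as far as the arm can. A call is refused whole if a number of a shift passes 5 or a number of a turn 8.59, either way. A call with a gripper value outside its range is refused whole. The fingers move at their own pace and stop on an object; "squeeze" is the grip in N (left out, the last holds). Time passes only in rows, so rows that do not move let the fingers close. It gives the time, the measured TCP pose, the force and the opening at its end, in the units of the state.
- r.sense(): the state, without advancing time (a new reading comes with each control period).
- r.grab_frame(name): name is "scene" or "side" or "wrist"; returns (picture, depth): 480x640x3 uint8, red, green, blue; 480x640 float32, mm along the optical axis (not along the pixel's ray), 0 where there is no reading.
- r.camera_model(name): a dict with "fx", "fy", "cx", "cy" (pixels), "R" (3x3) and "t" (3): a world point X has camera coordinates R X + t; the wrist camera has in their place "hand_eye" (4x4, takes a point from camera to tool coordinates, whose origin is the TCP and whose axes are the flange's). Camera axes: x right, y down, z forward; pixel columns grow to the right and rows downward; lengths in mm; the calibration is good to about 2 mm. A picture is of the moment at which its call begins: read the wrist's pose just before it. camera_model takes no time and is no camera call.
- r.sign_off(): hands the job in, once; it reports no verdict.
Trained networks look in the newest picture that a camera, given by its name, has taken for a name from the list of things; names that differ only in an ending like _2 or _b are one class to them, and where a whole thing is asked for, a point or a joint stands for the part that bears it (a point fixed in the world has none). Each returns a list of dicts, best first, with "confidence" (0 to 1); they miss things now and then, are a little off and sometimes report something else, mostly with a low value. They report only what shows in the picture. A call takes as long as a camera call. They do not tell look-alikes from the thing itself.
- r.cut_out(query, camera): "mask" (480x640 bool, what is visible of it) and "bbox" ([left, top, right, bottom] in pixels, round what is visible of it).
- r.place_of(query, camera): "location" ([row, column] in pixels: a listed point, or the origin of a listed thing).
The state is a dict: "clock": time; "qpos": joint angles; "qvel": joint speeds; "joint_efforts": joint torques, N m; "eef_pos": TCP position; "tcp_rot": TCP orientation; "contact_force": force on the tool from outside, world axes, zero at the start; "wrist_torque": the same for the moment, N m; "opening": opening from 0.0 (shut) to 1.0 (fully open).
Only numpy, scipy, OpenCV 4.12 (cv2) and the standard library are available. Lean on these libraries where they do the work, as an engineer would, in place of code of your own. Each camera call takes 0.05 s, during which the arm holds its last target. There are 200 camera calls.

### The job

With the telescoping gauge from the blue stand, take the bore of the plywood engine ring on the green mat: push the gauge gently down into the ring until its disc sits flat on the rim, so that its sprung plungers bear on the bore wall. Let go of it and press the red lock cap on its top with about 11 N (under 10 N may not lock it, over 13 N squeezes the plungers back in and spoils the size), then draw the gauge straight out and stand it upright in the blue stand again, its disc on the stand's rim, with the size still held. Leave everything else where it is.

Things in the scene. Friction and masses are not known exactly. Their poses are not given: they have to be found in the camera images.
- gauge: telescoping bore gauge, loose, 0.21 kg, upright in its stand at the start. Origin at the centre of the lower end of its head, z up its axis, x along the plungers. Steel head 26 mm across, z = 0 to 30 mm; two opposite brass plungers at z = 10 mm; aluminium stop disc 65 mm across, z = 36 to 41 mm; dark round handle 20 mm across, z = 41 to 77 mm; red lock cap on top, up to z = 96 mm
- gauge_grip (a point): centre of the gauge's round handle, 62 mm above its lower end: the place to grip, from above, any yaw. Pushing the gauge into a ring takes about 4 to 10 N while the tapered mouth squeezes the plungers in, so its own weight does not seat it; go slowly (10 to 15 mm/s); drawing it out drags with a few newtons
- plunger_tip (a point): round end of one 6 mm brass plunger, 10 mm above the gauge's lower end. Each plunger is pushed outward by about 3 N; both move in and out together; 48 mm from tip to tip when fully out
- cap_top (a point): centre of the top of the red lock cap, 24 mm across. Pressed down, it first gives 1.6 mm on a spring of 5 N/mm; at 8 N the lock inside slides down slowly (4 to 8 mm, stays where it is left) until it meets the plungers; there the force rises. Then they cannot spring out farther. Over about 14 N it drives them inward, off the wall. Pulling the cap up with over 8 N frees it
- lock (a joint): travel of the lock inside the gauge (m): 0 free, grows as it goes down (at most 0.009)
- plunger (a joint): position of the plungers (m): 0 fully out (48 mm tip to tip), negative as they are pushed in; each plunger moves by this much, so the width over the tips is 48 mm plus twice this value (at least -0.009)
- nacelle_a: engine ring of a model ship, plywood, upright, fixed, outside 66 mm across, three black fins at its foot out to 43 mm from the axis. One of two alike: the one on the green mat is to be measured. Mouth 51 mm across, narrowing at 30 degrees from the vertical to a straight bore of 36 to 44 mm (unknown: it is what is measured), 56 mm deep inside. Origin: centre of the underside; rim at z = 60 mm
- nacelle_b: engine ring of a model ship, plywood, upright, fixed, outside 66 mm across, three black fins at its foot out to 43 mm from the axis. One of two alike: the one on the green mat is to be measured. Mouth 51 mm across, narrowing at 30 degrees from the vertical to a straight bore of 36 to 44 mm (unknown: it is what is measured), 56 mm deep inside. Origin: centre of the underside; rim at z = 60 mm
- nacelle_a_mouth (a point): centre of the rim plane of the first ring
- nacelle_b_mouth (a point): centre of the rim plane of the second ring
- green_mat: green mat, 110 x 110 mm, 3 mm thick, under the ring that is to be measured (the ring's centre is within 12 mm of the mat's); origin at the centre of its underside
- stand: blue round cup in which the gauge stands, fixed: outside 69 mm, inside 55 mm across, 44 mm high; the gauge's disc rests on its rim and its head hangs inside (gauge origin 8 mm above the table). Origin: centre of the underside
- stand_mouth (a point): centre of the stand's rim plane, 44 mm above the table
- brown_glue: brown glue bottle, 54 mm across, 160 mm tall, a bystander
- white_glue: white glue bottle with a red label, 48 mm across, 130 mm tall, a bystander
- wing_left: flat plywood model wing, 110 mm long, 12 mm thick, lying, a bystander
- wing_right: flat plywood model wing, 110 mm long, 12 mm thick, lying, a bystander
- gear: small black gear wheel, 62 mm across, 22 mm high, lying flat, a bystander
- clip: yellow plastic clip, about 30 mm, a bystander
Mind the look-alikes: they are no part of the job. What is shaped like the stand but turquoise is not meant.

How it is judged:
By the outcome, as a careful person would: the job done as asked, in the order asked, and still so for the second after the job is handed in, with the robot touching nothing.
It also fails if it takes over 64 s, if anything falls off the work surface, if the arm or the gripper's body presses on something with over 40 N, if the wrist force passes 120 N, or if a joint passes its speed limit or range.

## Working session

There is one attempt and no reset: what is moved stays moved. The work goes in short steps, Python scripts to look and compute and a tool call to move; the robot and the scene stay as the last step left them, time stands still between calls to the robot, and variables do not carry over. Pictures are saved under pics/ and viewed, about 8 in all and at most 12, crops included, and the job is handed in when it is done.

Besides the shell and the picture viewer there is one more tool, called after ">>>" as a command line: name --argument value ..., lists and objects as JSON in quotes. move_arm: Moves the arm, as the interface text tells. Its arguments: {"type":"object","properties":{"increments":{"type":"array","items":{"type":"object","properties":{"tx":{"type":"number"},"ty":{"type":"number"},"tz":{"type":"number"},"rx":{"type":"number"},"ry":{"type":"number"},"rz":{"type":"number"},"gripper":{"type":"number"}}}},"squeeze":{"type":"number"}},"required":["increments"]}

```bash
mkdir -p pics; ls; python3 - <<'E'
from rig import r
import cv2,numpy as np
print(r.sense())
a,da=r.grab_frame("scene");b,db=r.grab_frame("side")
np.savez("f0.npz",a=a,da=da,b=b,db=db)
cv2.imwrite("pics/scene0.png",a[...,::-1]);cv2.imwrite("pics/side0.png",b[...,::-1])
for c in("scene","side"):
  print(c,r.camera_model(c))
print(r.camera_model("wrist"))
E
```

```text
pics
{'clock': 0.0, 'qpos': array([-1.24036792e+00,  3.53658212e-01,  1.63415543e+00,  2.28572382e-05,
        1.15519026e+00, -2.43001594e-03]), 'qvel': array([-1.51236490e-03,  9.52068103e-04, -4.27264652e-05, -1.38780839e-03,
        1.60967110e-03,  5.12908237e-04]), 'joint_efforts': array([ 4.86019417e-03, -6.05248260e+01, -3.42071700e+01,  3.44057344e-04,
        9.53907816e-03,  5.95642618e-06]), 'eef_pos': array([ 204.04748415, -590.23905744,  230.54628307]), 'tcp_rot': array([-3.14018146e+00, -2.43276898e-05,  3.32849158e-01]), 'contact_force': array([-0.76277305,  0.30030224,  0.16729619]), 'wrist_torque': array([-0.04946083,  0.05804911, -0.02734224]), 'opening': 1.0034962685074096}
scene {'fx': 624.330586182951, 'fy': 624.330586182951, 'cx': 324.1611272026603, 'cy': 247.71517489984487, 'R': array([[-0.23534239,  0.97188288, -0.00759087],
       [ 0.76841416,  0.18127863, -0.61374077],
       [-0.59510809, -0.15027215, -0.78947112]]), 't': array([ 125.39482104, -370.3874422 , 1643.52046901])}
side {'fx': 551.5980793146724, 'fy': 551.5980793146724, 'cx': 324.38231361217316, 'cy': 252.73277308202438, 'R': array([[-0.89777185, -0.44024547,  0.01377095],
       [-0.28580117,  0.55846171, -0.77874142],
       [ 0.33514683, -0.70306788, -0.62719387]]), 't': array([ 510.59623216,  224.14192874, 1160.7551092 ])}
{'fx': 348.3384126209137, 'fy': 348.3384126209137, 'cx': 320.2389053353238, 'cy': 238.43184703569096, 'hand_eye': array([[ 3.06995030e-04, -9.58841058e-01, -2.83943183e-01,
         7.28605683e+01],
       [ 9.99999900e-01,  2.02256396e-04,  3.98189740e-04,
         7.28065714e-01],
       [-3.24371347e-04, -2.83943277e-01,  9.58841025e-01,
        -1.43070436e+02],
       [ 0.00000000e+00,  0.00000000e+00,  0.00000000e+00,
         1.00000000e+00]])}
```

View pics/scene0.png

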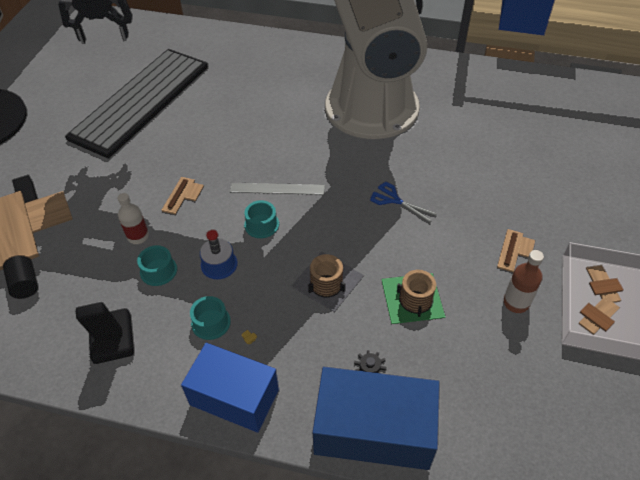

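View pics/side0.png

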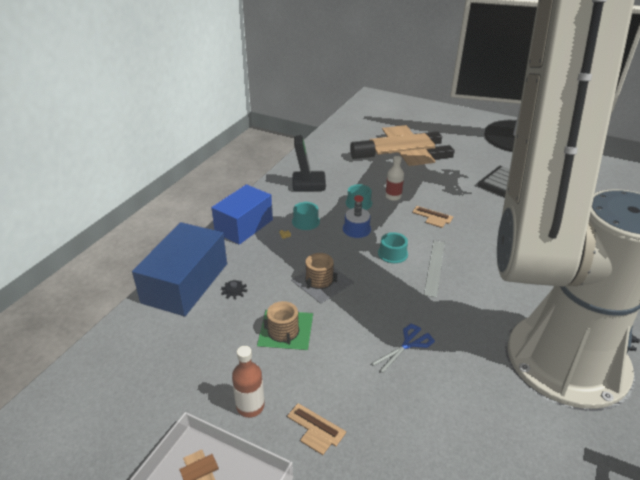

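The gauge is in the blue stand (scene 218,260; cap 212,236). The turquoise cups at (155,265), (209,318) and (261,219) are look-alikes. The ring to measure is on the green mat at (417,290); the other ring, on a grey mat at (327,276), is not meant. Next I measure both from the point clouds.

```bash
cat > h.py <<'E'
import numpy as np,cv2
from rig import r
from scipy.optimize import least_squares
def cloud(d,c):
    m=r.camera_model(c);v,u=np.mgrid[:480,:640]
    P=np.stack([(u-m['cx'])/m['fx']*d,(v-m['cy'])/m['fy']*d,d],-1)
    return (P-m['t'])@m['R']
def proj(X,c):
    m=r.camera_model(c);p=m['R']@np.array(X,float)+m['t']
    return p[:2]/p[2]*m['fx']+[m['cx'],m['cy']]
def circ(xy,x0,R):
    s=least_squares(lambda p:np.hypot(*(xy-p).T)-R,x0,loss='soft_l1',f_scale=1.5);return s.x,np.std(s.fun)
E
python3 - <<'E'
from h import *
f=np.load("f0.npz")
for c,i,d,cap,ring in(("scene",f['a'],f['da'],(212,236),(417,290)),("side",f['b'],f['db'],(358,200),(282,320))):
    W=cloud(d,c);h=cv2.cvtColor(i,cv2.COLOR_RGB2HSV);v,u=np.mgrid[:480,:640]
    ok=d>0
    near=lambda q,k:ok&(abs(u-q[0])<k)&(abs(v-q[1])<k)
    t=W[near((320,390) if c=="scene" else (330,300),12)];print(c,"table?",np.median(t,0))
    red=near(cap,14)&((h[...,0]<8)|(h[...,0]>172))&(h[...,1]>110)
    print(" cap n",red.sum(),W[red].mean(0),W[red].min(0),W[red].max(0))
    n=W[near(ring,45)];gm=near(ring,50)&(abs(h[...,0].astype(int)-62)<15)&(h[...,1]>100)
    g=W[gm];print(" mat",np.median(g,0),g.min(0),g.max(0))
    top=n[(n[:,2]>50)&(n[:,2]<75)];print(" ring top z pct",np.percentile(n[:,2],[90,95,99]),len(top),top.mean(0),top.min(0),top.max(0))
    n2=W[near(cap,45)];print(" gauge z99.9",np.sort(n2[:,2])[-8:])
    k=np.array([W[red].mean(0)[0],W[red].mean(0)[1]])
    n3=n2[np.hypot(*(n2[:,:2]-k).T)<50]
    dk=n3[(n3[:,2]>38)&(n3[:,2]<56)];print(" disc",len(dk),np.histogram(n3[:,2],bins=range(0,120,6))[0],dk.mean(0),dk.min(0),dk.max(0))
for c in("scene","side"):
    for q in("gauge_grip","cap_top","stand","nacelle_a_mouth","nacelle_b_mouth","stand_mouth"):
        try:
            print(c,q,[(np.round(x['location'],1).tolist(),round(x['confidence'],2)) for x in r.place_of(q,c)])
        except Exception as e: print(c,q,e)
E
```

```text
scene table? [838.24716417  71.65799203  98.96610678]
 cap n 88 [ 583.07063893 -217.79757466  104.36320159] [ 571.31757365 -228.4831486    97.20213921] [ 592.92553489 -208.22111755  110.61183886]
 mat [595.5869891  172.18962755   3.98557176] [504.41120148 125.75156123  -2.55330011] [640.39179643 261.99632255  19.34500323]
 ring top z pct [36.83562919 57.27159199 62.23269545] 589 [573.27565843 201.63548127  58.52263898] [540.05880426 169.12666921  50.21341564] [607.11769675 234.61531752  68.66121697]
 gauge z99.9 [108.46623342 108.70086747 108.79731394 108.93293488 109.09293167
 109.24015565 110.52356823 110.61183886]
 disc 627 [383 103  57  56  63  63  56 138 431  35  19  15  21  18  36   2  15  83
   8] [ 588.24257107 -214.22130991   49.11035586] [ 549.11544269 -251.73126256   38.04091985] [ 617.14892188 -183.40858187   55.97572695]
side table? [521.73591546  66.39744708   2.44584948]
 cap n 28 [ 577.40966944 -214.21146524  105.2816341 ] [ 568.72219599 -225.07946229  101.47081798] [ 586.57758586 -204.38675295  108.64626206]
 mat [537.83116004 210.3132458    4.38067861] [5.03928522e+
[... 833 characters left out ...]
9), ([245.9, 213.8], 0.16)]
scene nacelle_a_mouth [([280.2, 420.4], 0.9)]
scene nacelle_b_mouth [([268.2, 323.9], 0.81), ([299.3, 415.6], 0.45), ([335.4, 246.5], 0.42)]
scene stand_mouth [([210.1, 260.0], 0.86), ([258.3, 157.1], 0.72), ([308.7, 206.7], 0.66), ([252.0, 217.7], 0.64)]
side gauge_grip []
side cap_top [([196.5, 356.5], 0.53), ([226.1, 356.2], 0.35)]
side stand [([229.2, 355.1], 0.79), ([221.6, 304.1], 0.74), ([250.0, 391.8], 0.7), ([204.0, 352.9], 0.57)]
side nacelle_a_mouth [([316.7, 283.2], 0.9)]
side nacelle_b_mouth [([259.5, 315.2], 0.63)]
side stand_mouth [([237.5, 396.2], 0.66), ([207.9, 304.5], 0.64), ([216.2, 358.2], 0.59), ([187.5, 357.6], 0.59), ([196.1, 392.9], 0.51)]
```

>>> move_arm --increments '[{"rz": 8,"tz": 0},{"rz": 8},{"rz": 3.07},{"tx": 3.4,"ty": -3.4},{"tx": 3.4,"ty": -3.4},{"tx": 3.4,"ty": -3.4},{"tx": 3.4,"ty": -3.4},{"tx": 3.4,"ty": -3.4},{"tx": 3.4,"ty": -3.4},{"tx": 3.4,"ty": -3.4},{"tx": 3.4,"ty": -3.4},{"tx": 3.4,"ty": -3.4}]'

```text
invalid input
```

>>> move_arm --increments '[{"tx": 3.4,"ty": -3.4},{"tx": 3.4,"ty": -3.4},{},{},{}]'

```text
invalid input
```

```bash
cat >> h.py <<'E'
from scipy.spatial.transform import Rotation as Ro
def wcloud(d,s):
    m=r.camera_model("wrist");v,u=np.mgrid[:480,:640]
    P=np.stack([(u-m['cx'])/m['fx']*d,(v-m['cy'])/m['fy']*d,d],-1)
    H=m['hand_eye'];return (P@H[:3,:3].T+H[:3,3])@Ro.from_euler('xyz',s['tcp_rot']).as_matrix().T+s['eef_pos']
def wproj(X,s):
    m=r.camera_model("wrist");H=m['hand_eye']
    t=Ro.from_euler('xyz',s['tcp_rot']).as_matrix().T@(np.array(X,float)-s['eef_pos'])
    p=H[:3,:3].T@(t-H[:3,3]);return p[:2]/p[2]*m['fx']+[m['cx'],m['cy']]
E
python3 - <<'E'
from h import *
s=r.sense();i,d=r.grab_frame("wrist");print(s['clock'],s['eef_pos'],s['tcp_rot'],s['qpos'])
np.savez("w1.npz",i=i,d=d,p=s['eef_pos'],o=s['tcp_rot']);cv2.imwrite("pics/w1.png",i[...,::-1])
W=wcloud(d,s);ok=d>0
c=np.array([580,-214.])
for lo,hi,R in((45,53,None),(98,112,None)):
    m=ok&(np.hypot(*(np.moveaxis(W[...,:2]-c,-1,0)))<48)&(W[...,2]>lo)&(W[...,2]<hi)
    p=W[m];print(len(p),p.mean(0),p.min(0),p.max(0),np.median(p[:,2]))
E
```

```text
0.7 [ 204.17336128 -590.69812461  231.28487434] [3.14158158e+00 4.19331741e-07 3.32781329e-01] [-1.24040405e+00  3.52965961e-01  1.63344052e+00 -4.29431534e-07
  1.15517510e+00 -2.38887406e-03]<stdin>:8: RuntimeWarning: Mean of empty slice.
  ret = um.true_divide(
Traceback (most recent call last):
ValueError: zero-size array to reduction operation minimum which has no identity
```

View pics/w1.png

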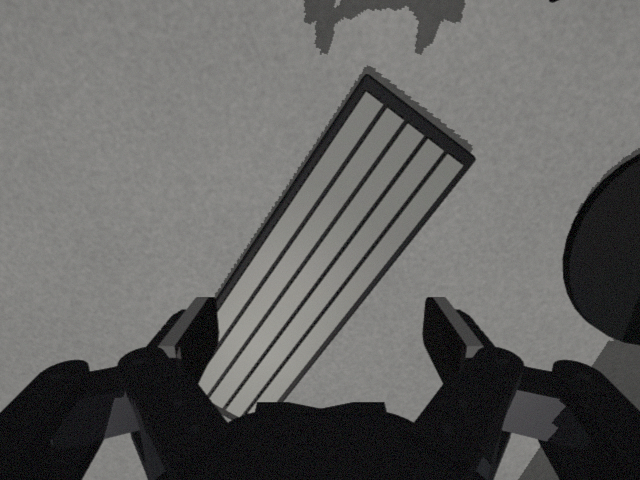

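The move calls were refused and the arm hasn't moved. The wrist view shows the keyboard, with the fingers at (190,330) and (450,330). I'll send full rows.

>>> move_arm --increments '[{"tx": 0,"ty": 0,"tz": 0,"rx": 0,"ry": 0,"rz": 8,"gripper": 1},{"tx": 0,"ty": 0,"tz": 0,"rx": 0,"ry": 0,"rz": 8,"gripper": 1},{"tx": 0,"ty": 0,"tz": 0,"rx": 0,"ry": 0,"rz": 3.07,"gripper": 1},{"tx": 3.4,"ty": -3.4,"tz": 0,"rx": 0,"ry": 0,"rz": 0,"gripper": 1},{"tx": 3.4,"ty": -3.4,"tz": 0,"rx": 0,"ry": 0,"rz": 0,"gripper": 1},{"tx": 3.4,"ty": -3.4,"tz": 0,"rx": 0,"ry": 0,"rz": 0,"gripper": 1},{"tx": 3.4,"ty": -3.4,"tz": 0,"rx": 0,"ry": 0,"rz": 0,"gripper": 1},{"tx": 3.4,"ty": -3.4,"tz": 0,"rx": 0,"ry": 0,"rz": 0,"gripper": 1},{"tx": 3.4,"ty": -3.4,"tz": 0,"rx": 0,"ry": 0,"rz": 0,"gripper": 1},{"tx": 3.4,"ty": -3.4,"tz": 0,"rx": 0,"ry": 0,"rz": 0,"gripper": 1},{"tx": 3.4,"ty": -3.4,"tz": 0,"rx": 0,"ry": 0,"rz": 0,"gripper": 1},{"tx": 3.4,"ty": -3.4,"tz": 0,"rx": 0,"ry": 0,"rz": 0,"gripper": 1}]'

```text
clock: 1.95
eef_pos: [511.4, -283.2, 231.5]
tcp_rot: [3.141, -0.0, -0.0]
contact_force: [0.3, -1.0, 0.3]
opening: 1.002
```

>>> move_arm --increments '[{"tx": 3.4,"ty": -3.4,"tz": 0,"rx": 0,"ry": 0,"rz": 0,"gripper": 1},{"tx": 3.4,"ty": -3.4,"tz": 0,"rx": 0,"ry": 0,"rz": 0,"gripper": 1},{"tx": 0,"ty": 0,"tz": 0,"rx": 0,"ry": 0,"rz": 0,"gripper": 1},{"tx": 0,"ty": 0,"tz": 0,"rx": 0,"ry": 0,"rz": 0,"gripper": 1},{"tx": 0,"ty": 0,"tz": 0,"rx": 0,"ry": 0,"rz": 0,"gripper": 1}]'

```text
clock: 2.45
eef_pos: [577.6, -217.1, 231.1]
tcp_rot: [3.141, 0.001, -0.0]
contact_force: [-1.0, -0.2, 1.1]
opening: 1.0
```

```bash
python3 - <<'E'
from h import *
s=r.sense();i,d=r.grab_frame("wrist");print(s['clock'],s['eef_pos'],s['tcp_rot'],s['qpos'])
np.savez("w1.npz",i=i,d=d,p=s['eef_pos'],o=s['tcp_rot']);cv2.imwrite("pics/w2.png",i[...,::-1])
W=wcloud(d,s);ok=d>0
c=np.array([580,-214.])
for lo,hi in((45,53),(98,112)):
    m=ok&(np.hypot(*(np.moveaxis(W[...,:2]-c,-1,0)))<48)&(W[...,2]>lo)&(W[...,2]<hi)
    p=W[m];print(len(p))
    if len(p):print(p.mean(0),p.min(0),p.max(0),np.median(p[:,2]))
E
```

```text
2.45 [ 577.58032782 -217.11707567  231.12253052] [ 3.14148302e+00  6.69502099e-04 -1.12682533e-04] [-3.61808937e-01  3.41185271e-01  1.65092120e+00 -3.71876944e-04
  1.15007360e+00  1.20925202e+00]
2787
[ 585.31869554 -219.64473179   49.35791895] [ 547.38040084 -254.1360328    45.00688301] [ 614.07927526 -186.57022953   52.93445364] 49.43681845923766
686
[ 581.54256899 -219.67359746  104.14735937] [ 568.80962384 -231.21872972   98.10161306] [ 592.66186812 -207.88948962  106.48070341] 104.25787093279229
```

View pics/w2.png

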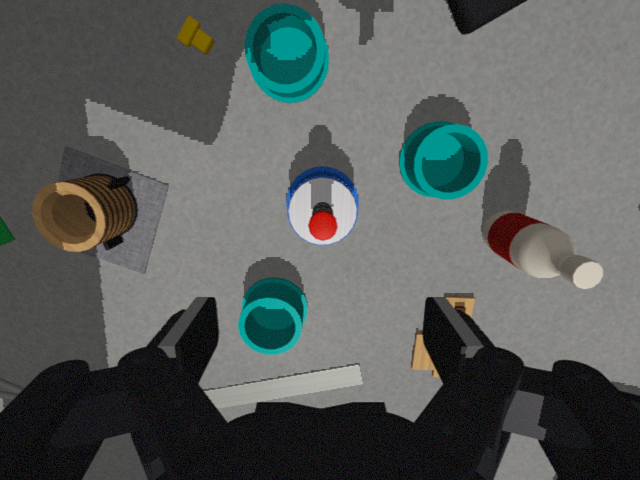

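The wrist view shows the gauge (disc at 322,205; cap at 322,225) with a dark-blue rim, unlike the three turquoise cups. Disc height is 49.4 and cap height 104.2, both as expected. I'll descend partway and re-measure.

>>> move_arm --increments '[{"tx": 0.17,"ty": 0.14,"tz": 4,"rx": 0,"ry": 0,"rz": 0,"gripper": 1},{"tx": 0.17,"ty": 0.14,"tz": 4,"rx": 0,"ry": 0,"rz": 0,"gripper": 1},{"tx": 0,"ty": 0,"tz": 2,"rx": 0,"ry": 0,"rz": 0,"gripper": 1},{"tx": 0,"ty": 0,"tz": 0,"rx": 0,"ry": 0,"rz": 0,"gripper": 1},{"tx": 0,"ty": 0,"tz": 0,"rx": 0,"ry": 0,"rz": 0,"gripper": 1}]'

```text
clock: 3.0
eef_pos: [581.3, -220.5, 131.9]
tcp_rot: [3.142, -0.0, -0.001]
contact_force: [-0.1, -1.1, 1.3]
opening: 1.0
```

```bash
cat > g.py <<'E'
from h import *
def look(c,bands,k=48):
    s=r.sense();i,d=r.grab_frame("wrist");print(s['clock'],s['eef_pos'],s['contact_force'],s['opening'])
    W=wcloud(d,s);ok=d>0
    for lo,hi in bands:
        m=ok&(np.hypot(*(np.moveaxis(W[...,:2]-np.array(c),-1,0)))<k)&(W[...,2]>lo)&(W[...,2]<hi)
        p=W[m];print(len(p))
        if len(p):
            (x,y),R=cv2.minEnclosingCircle(p[:,:2].astype(np.float32)) 
            print(' mean',p.mean(0).round(1),p.min(0).round(1),p.max(0).round(1),'mec',round(x,1),round(y,1),round(R,1))
    return s,i,d,W
E
python3 -c "
from g import *
s,i,d,W=look((581,-220),((46,53),(100,108)))
h=cv2.cvtColor(i,cv2.COLOR_RGB2HSV);m=(((h[...,0]<8)|(h[...,0]>172))&(h[...,1]>120)).astype(np.uint8);m[:, :200]=0;m[:,440:]=0
n,l,st,ce=cv2.connectedComponentsWithStats(m);print(st[1:],ce[1:]);print(wproj((581,-220,104),s),wproj(s['eef_pos']*[1,1,0]+[0,0,104],s))"

```

```text
3.0 [ 581.29677973 -220.4930136   131.8629636 ] [-0.08572371 -1.06233191  1.3177691 ] 1.000403985571761
4855
 mean [ 587.9 -219.9   49.5] [ 552.1 -252.1   46. ] [ 613.4 -186.4   53. ] mec 581.3 -219.3 33.8
1503
 mean [ 581.9 -219.7  104.2] [ 568.8 -231.6  100.1] [ 593.2 -208.   106.5] mec 580.9 -219.8 12.2
[[ 296  255   44   45 1531]
 [ 213  300    1    1    1]
 [ 433  301    1    1    1]
 ...
 [ 323  478    1    1    1]
 [ 428  478    1    1    1]
 [ 436  479    1    1    1]] [[317.43370346 277.32854344]
 [213.         300.        ]
 [433.         301.        ]
 [430.         302.        ]
 [207.         305.        ]
 [213.         307.        ]
 [430.         307.        ]
 [436.         307.        ]
 [208.         309.        ]
 [438.         308.        ]
 [200.         312.        ]
 [205.         316.5       ]
 [213.         316.        ]
 [425.         316.        ]
 [203.         319.        ]
 [431.         318.        ]
 [433.         318.        ]
 [215.         321.        ]
 [433.         321.        ]
 [439.         321.        ]
 [205.         322.        ]
 [431.5  
[... 5640 characters left out ...]
    ]
 [339.         471.        ]
 [350.         470.        ]
 [380.         471.        ]
 [395.         470.        ]
 [230.         473.        ]
 [295.         473.        ]
 [308.         472.        ]
 [246.         474.        ]
 [306.         475.        ]
 [324.         474.        ]
 [335.         475.        ]
 [342.         474.        ]
 [413.         475.        ]
 [438.5        474.5       ]
 [279.         477.        ]
 [303.         476.        ]
 [433.         477.        ]
 [232.         478.        ]
 [246.         478.        ]
 [323.         478.        ]
 [428.         478.        ]
 [436.         479.        ]]
[318.30694349 279.58907679] [319.23559524 279.0697819 ]
```

>>> move_arm --increments '[{"tx": 0,"ty": -0.07,"tz": 2,"rx": 0,"ry": 0,"rz": 0,"gripper": 1},{"tx": 0,"ty": 0,"tz": 2,"rx": 0,"ry": 0,"rz": 0,"gripper": 1},{"tx": 0,"ty": 0,"tz": 2,"rx": 0,"ry": 0,"rz": 0,"gripper": 1},{"tx": 0,"ty": 0,"tz": 2,"rx": 0,"ry": 0,"rz": 0,"gripper": 1},{"tx": 0,"ty": 0,"tz": 0,"rx": 0,"ry": 0,"rz": 0,"gripper": 1},{"tx": 0,"ty": 0,"tz": 0,"rx": 0,"ry": 0,"rz": 0,"gripper": 1}]'

```text
clock: 3.65
eef_pos: [582.4, -219.3, 52.8]
tcp_rot: [3.141, -0.001, -0.0]
contact_force: [0.5, 0.3, 0.5]
opening: 0.999
```

>>> move_arm --increments '[{"tx": 0,"ty": 0,"tz": 0,"rx": 0,"ry": 0,"rz": 0,"gripper": -0.3},{"tx": 0,"ty": 0,"tz": 0,"rx": 0,"ry": 0,"rz": 0,"gripper": -0.4},{"tx": 0,"ty": 0,"tz": 0,"rx": 0,"ry": 0,"rz": 0,"gripper": -0.5},{"tx": 0,"ty": 0,"tz": 0,"rx": 0,"ry": 0,"rz": 0,"gripper": -0.6},{"tx": 0,"ty": 0,"tz": 0,"rx": 0,"ry": 0,"rz": 0,"gripper": -1},{"tx": 0,"ty": 0,"tz": 0,"rx": 0,"ry": 0,"rz": 0,"gripper": -1},{"tx": 0,"ty": 0,"tz": 0,"rx": 0,"ry": 0,"rz": 0,"gripper": -1},{"tx": 0,"ty": 0,"tz": 0,"rx": 0,"ry": 0,"rz": 0,"gripper": -1},{"tx": 0,"ty": 0,"tz": 0,"rx": 0,"ry": 0,"rz": 0,"gripper": -1},{"tx": 0,"ty": 0,"tz": 0,"rx": 0,"ry": 0,"rz": 0,"gripper": -1}]' --squeeze 50

```text
clock: 4.65
eef_pos: [581.7, -218.9, 51.7]
tcp_rot: [3.141, -0.0, 0.0]
contact_force: [-1.5, 0.5, 5.8]
opening: 0.225
```

>>> move_arm --increments '[{"tx": 0,"ty": 0,"tz": -0.3,"rx": 0,"ry": 0,"rz": 0,"gripper": -1},{"tx": 0,"ty": 0,"tz": -0.7,"rx": 0,"ry": 0,"rz": 0,"gripper": -1},{"tx": 0,"ty": 0,"tz": -1,"rx": 0,"ry": 0,"rz": 0,"gripper": -1},{"tx": 0,"ty": 0,"tz": -1,"rx": 0,"ry": 0,"rz": 0,"gripper": -1},{"tx": 0,"ty": 0,"tz": -1.5,"rx": 0,"ry": 0,"rz": 0,"gripper": -1},{"tx": 0,"ty": 0,"tz": -2,"rx": 0,"ry": 0,"rz": 0,"gripper": -1},{"tx": 0,"ty": 0,"tz": -2,"rx": 0,"ry": 0,"rz": 0,"gripper": -1},{"tx": 0,"ty": 0,"tz": -2,"rx": 0,"ry": 0,"rz": 0,"gripper": -1},{"tx": 0,"ty": 0,"tz": -2,"rx": 0,"ry": 0,"rz": 0,"gripper": -1},{"tx": 0,"ty": 0,"tz": 0,"rx": 0,"ry": 0,"rz": 0,"gripper": -1},{"tx": 0,"ty": 0,"tz": 0,"rx": 0,"ry": 0,"rz": 0,"gripper": -1}]'

```text
clock: 5.75
eef_pos: [581.7, -218.9, 176.9]
tcp_rot: [3.141, -0.001, 0.0]
contact_force: [0.4, 0.4, -3.2]
opening: 0.219
```

```bash
python3 - <<'E'
from g import *
s,i,d,W=look((581,-220),((160,178),(205,235)))
cv2.imwrite("pics/w3.png",i[...,::-1]);np.savez("w3.npz",i=i,d=d,p=s['eef_pos'],o=s['tcp_rot'])
a,da=r.grab_frame("scene");np.savez("s3.npz",a=a,da=da)
q=proj(s['eef_pos'],"scene").astype(int);c=a[max(0,q[1]-90):q[1]+90,max(0,q[0]-120):q[0]+120]
b,db=r.grab_frame("side");q=proj(s['eef_pos'],"side").astype(int);e=b[max(0,q[1]-90):q[1]+90,max(0,q[0]-120):q[0]+120]
c=cv2.resize(c,(480,360));e=cv2.resize(e,(480,360))
w=cv2.resize(i,(480,360))
cv2.imwrite("pics/m3.png",cv2.resize(np.hstack([c,e,w]),(800,200) if 0 else (800,200))[...,::-1])
E
```

```text
5.75 [ 581.71799167 -218.8578378   176.88343748] [ 0.36576121  0.43600646 -3.18538803] 0.21914587620610843
6533
 mean [ 597.1 -219.4  174.6] [ 570.4 -251.6  168.9] [ 613.5 -187.3  178. ] mec 581.2 -219.4 32.4
16257
 mean [ 587.6 -219.3  227. ] [ 570.1 -265.4  205. ] [ 597.1 -173.2  235. ] mec 584.2 -219.3 47.1
```

View pics/m3.png

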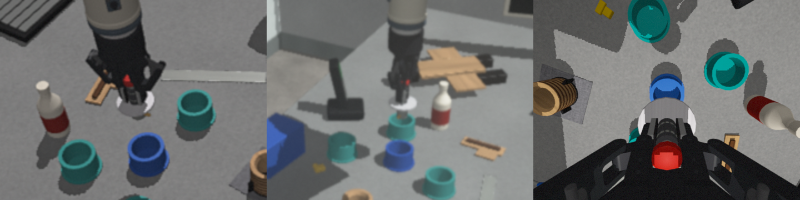

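Gauge is lifted and hangs upright in the gripper (scene crop at 130,100), and the stand is empty below. Next I move beside the ring, 70 mm short in x, to measure its rim with the disc out of the view.

>>> move_arm --increments '[{"tx": -0.5,"ty": -3,"tz": 0,"rx": 0,"ry": 0,"rz": 0,"gripper": -1},{"tx": -0.8,"ty": -4.5,"tz": 0,"rx": 0,"ry": 0,"rz": 0,"gripper": -1},{"tx": -0.9,"ty": -4.5,"tz": 0,"rx": 0,"ry": 0,"rz": 0,"gripper": -1},{"tx": -0.9,"ty": -4.5,"tz": 0,"rx": 0,"ry": 0,"rz": 0,"gripper": -1},{"tx": -0.9,"ty": -4.5,"tz": 0,"rx": 0,"ry": 0,"rz": 0,"gripper": -1},{"tx": -0.9,"ty": -4.5,"tz": 0,"rx": 0,"ry": 0,"rz": 0,"gripper": -1},{"tx": -0.9,"ty": -4.5,"tz": 0,"rx": 0,"ry": 0,"rz": 0,"gripper": -1},{"tx": -0.9,"ty": -4.5,"tz": 0,"rx": 0,"ry": 0,"rz": 0,"gripper": -1},{"tx": -0.9,"ty": -4.5,"tz": 0,"rx": 0,"ry": 0,"rz": 0,"gripper": -1},{"tx": -0.6,"ty": -3,"tz": 0,"rx": 0,"ry": 0,"rz": 0,"gripper": -1},{"tx": 0,"ty": 0,"tz": 0,"rx": 0,"ry": 0,"rz": 0,"gripper": -1},{"tx": 0,"ty": 0,"tz": 0,"rx": 0,"ry": 0,"rz": 0,"gripper": -1}]'

```text
clock: 7.1
eef_pos: [498.9, 201.5, 175.4]
tcp_rot: [3.141, 0.001, 0.002]
contact_force: [-0.4, 0.7, -2.6]
opening: 0.222
```

```bash
python3 - <<'E'
from g import *
s,i,d,W=look((575,202),((57,66),),40)
np.savez("w4.npz",i=i,d=d,p=s['eef_pos'],o=s['tcp_rot']);cv2.imwrite("pics/w4.png",i[...,::-1])
c=np.array([575,202.])
m=(d>0)&(np.hypot(*(np.moveaxis(W[...,:2]-c,-1,0)))<40)&(W[...,2]>59.5)&(W[...,2]<66)
p=W[m];print(np.median(p[:,2]))
# annulus fit: inner 25.5, outer 33
f=lambda q:(lambda R:np.maximum(R-33,0)+np.maximum(25.5-R,0))(np.hypot(*(p[:,:2]-q).T))
o=least_squares(f,p[:,:2].mean(0),loss='soft_l1');print("annulus",o.x,np.mean(f(o.x)))
print(p.mean(0))
h=cv2.cvtColor(i,cv2.COLOR_RGB2HSV);g=(abs(h[...,0].astype(int)-62)<15)&(h[...,1]>100)&(d>0)
P=W[g];print("mat",np.percentile(P,1,axis=0),np.percentile(P,99,axis=0))
# disc held
m=(d>0)&(np.hypot(*(np.moveaxis(W[...,:2]-s['eef_pos'][:2],-1,0)))<40)&(abs(W[...,2]-s['eef_pos'][2]+2.3)<3)
P=W[m][:,:2];ed=cv2.convexHull(P.astype(np.float32))[:,0];ed=ed[ed[:,0]>s['eef_pos'][0]+8]
print("disc",circ(ed,s['eef_pos'][:2],32.5),s['eef_pos'])
E
```

```text
7.1 [498.93428559 201.51163819 175.41818927] [-0.35221555  0.65517161 -2.57476708] 0.2216806387236018
3527
 mean [574.6 201.   60.2] [540.9 168.3  57. ] [605.6 233.2  62.8] mec 573.3 200.9 33.0
60.531282967186705
annulus [573.28692086 200.96362491] 0.049268203201652455
[574.48797942 200.80978736  60.57942253]
mat [506.6139455  130.32454077   1.68645905] [635.4766921  257.88603363 263.13042455]
disc (array([498.0685146 , 200.94572043]), np.float64(0.15832695864468585)) [498.93428559 201.51163819 175.41818927]
```

View pics/w4.png

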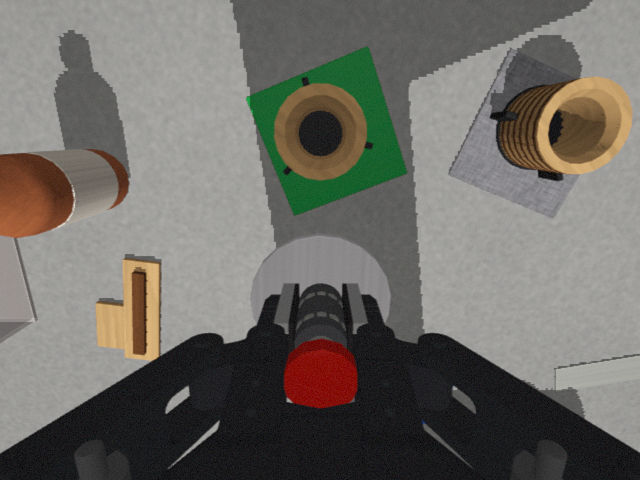

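The green mat's ring is at (320,132) and the grey-mat ring at (570,125), which is clearly not the one. Relative to the held disc, I need +75 mm in x and about 0 in y.

>>> move_arm --increments '[{"tx": 1.5,"ty": 0,"tz": 0,"rx": 0,"ry": 0,"rz": 0,"gripper": -1},{"tx": 2.5,"ty": 0,"tz": 0,"rx": 0,"ry": 0,"rz": 0,"gripper": -1},{"tx": 2.0,"ty": 0,"tz": 0,"rx": 0,"ry": 0,"rz": 0,"gripper": -1},{"tx": 1.5,"ty": 0,"tz": 0,"rx": 0,"ry": 0,"rz": 0,"gripper": -1},{"tx": 0,"ty": 0,"tz": 2,"rx": 0,"ry": 0,"rz": 0,"gripper": -1},{"tx": 0,"ty": 0,"tz": 2,"rx": 0,"ry": 0,"rz": 0,"gripper": -1},{"tx": 0,"ty": 0,"tz": 2,"rx": 0,"ry": 0,"rz": 0,"gripper": -1},{"tx": 0,"ty": 0,"tz": 1,"rx": 0,"ry": 0,"rz": 0,"gripper": -1},{"tx": 0,"ty": 0,"tz": 0,"rx": 0,"ry": 0,"rz": 0,"gripper": -1},{"tx": 0,"ty": 0,"tz": 0,"rx": 0,"ry": 0,"rz": 0,"gripper": -1},{"tx": 0,"ty": 0,"tz": 0,"rx": 0,"ry": 0,"rz": 0,"gripper": -1}]'

```text
clock: 8.25
eef_pos: [575.6, 201.2, 107.3]
tcp_rot: [-3.141, -0.002, -0.0]
contact_force: [0.4, -0.6, -2.2]
opening: 0.218
```

```bash
python3 - <<'E'
from g import *
s,i,d,W=look((574,201),((98,106),),45)
m=(d>0)&(np.hypot(*(np.moveaxis(W[...,:2]-s['eef_pos'][:2],-1,0)))<40)&(abs(W[...,2]-s['eef_pos'][2]+2.3)<3)
P=W[m][:,:2];ed=cv2.convexHull(P.astype(np.float32))[:,0];ed=ed[ed[:,0]>s['eef_pos'][0]+8]
print("disc",circ(ed,s['eef_pos'][:2],32.5))
out=[]
for c in("scene","side"):
    a,da=r.grab_frame(c);q=proj((573,201,80),c).astype(int)
    V=cloud(da,c)
    out.append(cv2.resize(a[q[1]-45:q[1]+45,q[0]-50:q[0]+50],(400,360),interpolation=cv2.INTER_CUBIC))
    for lo,hi in((50,66),(97,110)):
        mm=(da>0)&(np.hypot(*(np.moveaxis(V[...,:2]-np.array([573,201]),-1,0)))<40)&(V[...,2]>lo)&(V[...,2]<hi)
        p=V[mm];print(c,lo,len(p),p[:,:2].min(0),p[:,:2].max(0),(p[:,:2].min(0)+p[:,:2].max(0))/2)
cv2.imwrite("pics/m5.png",np.hstack(out)[...,::-1])
E
```

```text
8.25 [575.5769684  201.20702117 107.34920105] [ 0.3886434  -0.58327909 -2.1750085 ] 0.21817880310579588
6001
 mean [591.  200.7 104.9] [564.3 168.6  99.6] [607.4 232.7 106. ] mec 575.0 200.5 32.5
disc (array([574.67388485, 200.60623728]), np.float64(0.16792231611628528))
scene 50 334 [558.67403284 169.03335223] [609.6384451 234.3772394] [584.15623897 201.70529581]
scene 97 411 [553.22929395 169.39274992] [606.82284006 233.63278794] [580.026067   201.51276893]
side 50 348 [538.19236989 172.36464799] [603.88750078 235.6501931 ] [571.03993534 204.00742054]
side 97 373 [539.37149541 167.07200397] [604.81582784 234.05222903] [572.09366163 200.5621165 ]
```

View pics/m5.png

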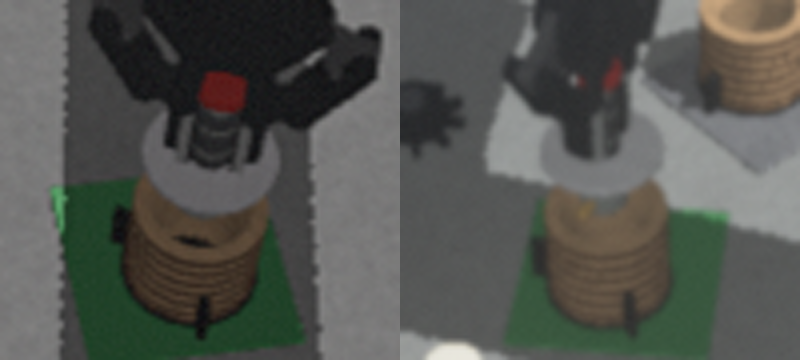

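The gauge is over the ring, about 1 mm too far in x (wrist and side camera agree). I correct by −1.2 mm, then go slowly.

>>> move_arm --increments '[{"tx": -0.12,"ty": -0.03,"tz": 0.2,"rx": 0,"ry": 0,"rz": 0,"gripper": -1},{"tx": 0,"ty": 0,"tz": 0.2,"rx": 0,"ry": 0,"rz": 0,"gripper": -1},{"tx": 0,"ty": 0,"tz": 0.2,"rx": 0,"ry": 0,"rz": 0,"gripper": -1},{"tx": 0,"ty": 0,"tz": 0.2,"rx": 0,"ry": 0,"rz": 0,"gripper": -1},{"tx": 0,"ty": 0,"tz": 0.2,"rx": 0,"ry": 0,"rz": 0,"gripper": -1},{"tx": 0,"ty": 0,"tz": 0.2,"rx": 0,"ry": 0,"rz": 0,"gripper": -1},{"tx": 0,"ty": 0,"tz": 0.12,"rx": 0,"ry": 0,"rz": 0,"gripper": -1},{"tx": 0,"ty": 0,"tz": 0.12,"rx": 0,"ry": 0,"rz": 0,"gripper": -1},{"tx": 0,"ty": 0,"tz": 0.12,"rx": 0,"ry": 0,"rz": 0,"gripper": -1}]'

```text
clock: 9.3
eef_pos: [573.7, 201.7, 90.9]
tcp_rot: [-3.141, -0.001, -0.0]
contact_force: [-0.1, 0.7, 2.6]
opening: 0.222
```

>>> move_arm --increments '[{"tx": 0,"ty": 0,"tz": 0.12,"rx": 0,"ry": 0,"rz": 0,"gripper": -1},{"tx": 0,"ty": 0,"tz": 0.12,"rx": 0,"ry": 0,"rz": 0,"gripper": -1},{"tx": 0,"ty": 0,"tz": 0.12,"rx": 0,"ry": 0,"rz": 0,"gripper": -1}]'

```text
clock: 9.6
eef_pos: [574.0, 201.7, 87.6]
tcp_rot: [-3.141, -0.001, -0.0]
contact_force: [0.1, 1.1, 3.9]
opening: 0.217
```

>>> move_arm --increments '[{"tx": 0,"ty": 0,"tz": 0.12,"rx": 0,"ry": 0,"rz": 0,"gripper": -1},{"tx": 0,"ty": 0,"tz": 0.12,"rx": 0,"ry": 0,"rz": 0,"gripper": -1},{"tx": 0,"ty": 0,"tz": 0.12,"rx": 0,"ry": 0,"rz": 0,"gripper": -1},{"tx": 0,"ty": 0,"tz": 0.12,"rx": 0,"ry": 0,"rz": 0,"gripper": -1},{"tx": 0,"ty": 0,"tz": 0.12,"rx": 0,"ry": 0,"rz": 0,"gripper": -1},{"tx": 0,"ty": 0,"tz": 0.12,"rx": 0,"ry": 0,"rz": 0,"gripper": -1}]'

```text
clock: 10.2
eef_pos: [573.2, 201.6, 79.6]
tcp_rot: [-3.141, 0.0, -0.0]
contact_force: [-1.0, 3.3, -0.4]
opening: 0.222
```

>>> move_arm --increments '[{"tx": 0,"ty": 0,"tz": 0.12,"rx": 0,"ry": 0,"rz": 0,"gripper": -1},{"tx": 0,"ty": 0,"tz": 0.12,"rx": 0,"ry": 0,"rz": 0,"gripper": -1},{"tx": 0,"ty": 0,"tz": 0.12,"rx": 0,"ry": 0,"rz": 0,"gripper": -1},{"tx": 0,"ty": 0,"tz": 0.12,"rx": 0,"ry": 0,"rz": 0,"gripper": -1},{"tx": 0,"ty": 0,"tz": 0.12,"rx": 0,"ry": 0,"rz": 0,"gripper": -1},{"tx": 0,"ty": 0,"tz": 0.12,"rx": 0,"ry": 0,"rz": 0,"gripper": -1}]'

```text
clock: 10.8
eef_pos: [573.4, 201.5, 72.6]
tcp_rot: [-3.142, 0.0, -0.0]
contact_force: [0.2, 2.9, -0.1]
opening: 0.22
```

>>> move_arm --increments '[{"tx": 0,"ty": 0,"tz": 0.12,"rx": 0,"ry": 0,"rz": 0,"gripper": -1},{"tx": 0,"ty": 0,"tz": 0.1,"rx": 0,"ry": 0,"rz": 0,"gripper": -1},{"tx": 0,"ty": 0,"tz": 0.1,"rx": 0,"ry": 0,"rz": 0,"gripper": -1},{"tx": 0,"ty": 0,"tz": 0.1,"rx": 0,"ry": 0,"rz": 0,"gripper": -1}]'

```text
clock: 11.2
eef_pos: [573.5, 201.5, 68.4]
tcp_rot: [-3.142, -0.0, -0.0]
contact_force: [0.1, 2.5, -1.1]
opening: 0.221
```

>>> move_arm --increments '[{"tx": 0,"ty": 0,"tz": 0.06,"rx": 0,"ry": 0,"rz": 0,"gripper": -1},{"tx": 0,"ty": 0,"tz": 0.06,"rx": 0,"ry": 0,"rz": 0,"gripper": -1}]'

```text
clock: 11.4
eef_pos: [573.4, 201.5, 67.7]
tcp_rot: [-3.142, 0.0, -0.0]
contact_force: [-2.7, 3.0, 9.9]
opening: 0.219
```

>>> move_arm --increments '[{"tx": 0,"ty": 0,"tz": 0.05,"rx": 0,"ry": 0,"rz": 0,"gripper": -1},{"tx": 0,"ty": 0,"tz": 0,"rx": 0,"ry": 0,"rz": 0,"gripper": -1}]'

```text
clock: 11.6
eef_pos: [573.5, 201.5, 67.7]
tcp_rot: [-3.142, -0.0, -0.0]
contact_force: [-3.3, 2.0, 8.9]
opening: 0.221
```

Seated: TCP z is 67.7 as predicted, with contact at about 10 N. Release and raise.

>>> move_arm --increments '[{"tx": 0,"ty": 0,"tz": 0,"rx": 0,"ry": 0,"rz": 0,"gripper": 0.2},{"tx": 0,"ty": 0,"tz": 0,"rx": 0,"ry": 0,"rz": 0,"gripper": 0.2},{"tx": 0,"ty": 0,"tz": 0,"rx": 0,"ry": 0,"rz": 0,"gripper": 0.2},{"tx": 0,"ty": 0,"tz": 0,"rx": 0,"ry": 0,"rz": 0,"gripper": 0.2},{"tx": 0,"ty": 0,"tz": 0,"rx": 0,"ry": 0,"rz": 0,"gripper": 0.2},{"tx": 0,"ty": 0,"tz": -1,"rx": 0,"ry": 0,"rz": 0,"gripper": 0.2},{"tx": 0,"ty": 0,"tz": -1.5,"rx": 0,"ry": 0,"rz": 0,"gripper": 0.2},{"tx": 0,"ty": 0,"tz": -2,"rx": 0,"ry": 0,"rz": 0,"gripper": 0.2},{"tx": 0,"ty": 0,"tz": -2,"rx": 0,"ry": 0,"rz": 0,"gripper": 0.2},{"tx": 0,"ty": 0,"tz": -2,"rx": 0,"ry": 0,"rz": 0,"gripper": 0.2},{"tx": 0,"ty": 0,"tz": -1,"rx": 0,"ry": 0,"rz": 0,"gripper": -1},{"tx": 0,"ty": 0,"tz": 0,"rx": 0,"ry": 0,"rz": 0,"gripper": -1}]'

```text
clock: 12.8
eef_pos: [574.5, 201.9, 164.2]
tcp_rot: [-3.14, -0.004, 0.0]
contact_force: [-0.0, 0.7, 0.3]
opening: 0.267
```

>>> move_arm --increments '[{"tx": 0,"ty": 0,"tz": 0,"rx": 0,"ry": 0,"rz": 0,"gripper": -1},{"tx": 0,"ty": 0,"tz": 0,"rx": 0,"ry": 0,"rz": 0,"gripper": -1},{"tx": 0,"ty": 0,"tz": 0,"rx": 0,"ry": 0,"rz": 0,"gripper": -1},{"tx": 0,"ty": 0,"tz": 0,"rx": 0,"ry": 0,"rz": 0,"gripper": -1}]'

```text
clock: 13.2
eef_pos: [573.0, 201.4, 161.0]
tcp_rot: [3.141, 0.001, -0.0]
contact_force: [0.4, -0.6, 0.8]
opening: -0.004
```

```bash
python3 - <<'E'
from g import *
s,i,d,W=look((573.3,201),((61,69),(115,123)),42)
print(s['wrist_torque'])
m=(d>0)&(np.hypot(*(np.moveaxis(W[...,:2]-np.array([573.3,201]),-1,0)))<34)&(abs(W[...,2]-65)<5)
p=W[m];A=np.c_[p[:,:2]-p[:,:2].mean(0),np.ones(len(p))];print("plane",np.linalg.lstsq(A,p[:,2],rcond=None)[0])
f=[]
for k in range(6):
    t=r.sense();f.append(t['contact_force']);r.grab_frame("side")
print(np.mean(f,0),np.std(f,0))
cv2.imwrite("pics/w6.png",i[...,::-1])
E
```

```text
13.2 [573.0333229  201.36859542 161.00012552] [ 0.37131723 -0.62995954  0.81160452] -0.004193067772076956
4441
 mean [579.6 201.   65.4] [543.8 169.1  61. ] [605.9 233.2  69. ] mec 573.3 200.8 32.9
1222
 mean [574.6 201.  120.1] [564.3 189.4 115.1] [584.6 213.  122.3] mec 572.8 201.2 12.0
[-0.00260332  0.00289882  0.00986563]
plane [-1.80606985e-02 -3.94943276e-04  6.53313676e+01]
[ 0.54654901  0.17478999 -0.04315794] [0.28069807 0.35045894 0.4768436 ]
```

View pics/w6.png

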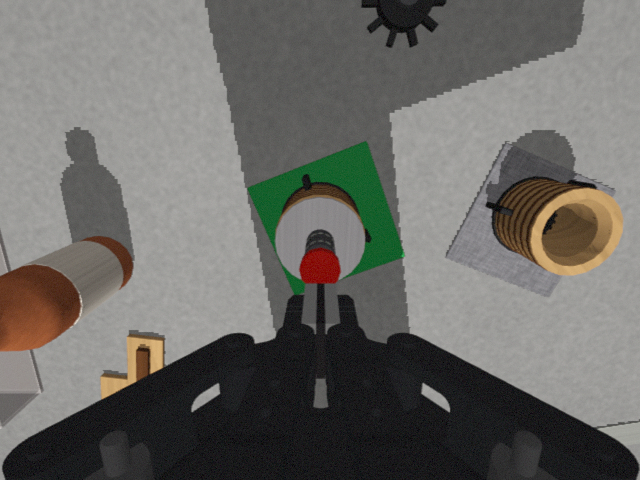

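The disc sits flat (65.3 mm against an expected 65) and the cap top is at 120.1, centred under the closed fingers. Next I press.

>>> move_arm --increments '[{"tx": 0,"ty": 0.03,"tz": 1,"rx": 0,"ry": 0,"rz": 0,"gripper": -1},{"tx": 0,"ty": 0,"tz": 1,"rx": 0,"ry": 0,"rz": 0,"gripper": -1},{"tx": 0,"ty": 0,"tz": 1,"rx": 0,"ry": 0,"rz": 0,"gripper": -1},{"tx": 0,"ty": 0,"tz": 0.5,"rx": 0,"ry": 0,"rz": 0,"gripper": -1},{"tx": 0,"ty": 0,"tz": 0.2,"rx": 0,"ry": 0,"rz": 0,"gripper": -1},{"tx": 0,"ty": 0,"tz": 0.1,"rx": 0,"ry": 0,"rz": 0,"gripper": -1},{"tx": 0,"ty": 0,"tz": 0,"rx": 0,"ry": 0,"rz": 0,"gripper": -1},{"tx": 0,"ty": 0,"tz": 0,"rx": 0,"ry": 0,"rz": 0,"gripper": -1}]'

```text
clock: 14.35
eef_pos: [573.7, 201.3, 124.1]
tcp_rot: [-3.141, -0.001, -0.0]
contact_force: [-0.3, 0.5, -0.2]
opening: -0.004
```

>>> move_arm --increments '[{"tx": 0,"ty": 0,"tz": 0.1,"rx": 0,"ry": 0,"rz": 0,"gripper": -1},{"tx": 0,"ty": 0,"tz": 0.1,"rx": 0,"ry": 0,"rz": 0,"gripper": -1},{"tx": 0,"ty": 0,"tz": 0,"rx": 0,"ry": 0,"rz": 0,"gripper": -1}]'

```text
clock: 14.65
eef_pos: [573.4, 201.1, 121.8]
tcp_rot: [3.142, -0.0, -0.0]
contact_force: [-0.0, 0.1, -0.4]
opening: -0.002
```

>>> move_arm --increments '[{"tx": 0,"ty": 0,"tz": 0.1,"rx": 0,"ry": 0,"rz": 0,"gripper": -1},{"tx": 0,"ty": 0,"tz": 0.1,"rx": 0,"ry": 0,"rz": 0,"gripper": -1},{"tx": 0,"ty": 0,"tz": 0.05,"rx": 0,"ry": 0,"rz": 0,"gripper": -1},{"tx": 0,"ty": 0,"tz": 0,"rx": 0,"ry": 0,"rz": 0,"gripper": -1}]'

```text
clock: 15.05
eef_pos: [573.5, 201.2, 119.5]
tcp_rot: [-3.141, -0.0, -0.0]
contact_force: [0.0, -0.1, 3.3]
opening: -0.001
```

>>> move_arm --increments '[{"tx": 0,"ty": 0,"tz": 0.05,"rx": 0,"ry": 0,"rz": 0,"gripper": -1},{"tx": 0,"ty": 0,"tz": 0.05,"rx": 0,"ry": 0,"rz": 0,"gripper": -1},{"tx": 0,"ty": 0,"tz": 0,"rx": 0,"ry": 0,"rz": 0,"gripper": -1}]'

```text
clock: 15.35
eef_pos: [573.7, 201.3, 118.8]
tcp_rot: [-3.141, -0.001, -0.0]
contact_force: [-0.4, -1.2, 6.5]
opening: 0.002
```

>>> move_arm --increments '[{"tx": 0,"ty": 0,"tz": 0.03,"rx": 0,"ry": 0,"rz": 0,"gripper": -1},{"tx": 0,"ty": 0,"tz": 0.03,"rx": 0,"ry": 0,"rz": 0,"gripper": -1},{"tx": 0,"ty": 0,"tz": 0.03,"rx": 0,"ry": 0,"rz": 0,"gripper": -1}]'

```text
clock: 15.65
eef_pos: [573.8, 201.3, 118.1]
tcp_rot: [-3.141, -0.001, -0.0]
contact_force: [-1.8, 0.4, 7.3]
opening: -0.002
```

>>> move_arm --increments '[{"tx": 0,"ty": 0,"tz": 0.03,"rx": 0,"ry": 0,"rz": 0,"gripper": -1},{"tx": 0,"ty": 0,"tz": 0.03,"rx": 0,"ry": 0,"rz": 0,"gripper": -1},{"tx": 0,"ty": 0,"tz": 0.03,"rx": 0,"ry": 0,"rz": 0,"gripper": -1}]'

```text
clock: 15.95
eef_pos: [573.8, 201.3, 117.2]
tcp_rot: [-3.141, -0.001, -0.0]
contact_force: [-0.8, -0.6, 8.5]
opening: 0.004
```

>>> move_arm --increments '[{"tx": 0,"ty": 0,"tz": 0.03,"rx": 0,"ry": 0,"rz": 0,"gripper": -1},{"tx": 0,"ty": 0,"tz": 0.03,"rx": 0,"ry": 0,"rz": 0,"gripper": -1},{"tx": 0,"ty": 0,"tz": 0.03,"rx": 0,"ry": 0,"rz": 0,"gripper": -1},{"tx": 0,"ty": 0,"tz": 0.03,"rx": 0,"ry": 0,"rz": 0,"gripper": -1}]'

```text
clock: 16.35
eef_pos: [573.8, 201.3, 116.0]
tcp_rot: [-3.141, -0.001, -0.0]
contact_force: [-1.8, -0.7, 6.6]
opening: -0.004
```

>>> move_arm --increments '[{"tx": 0,"ty": 0,"tz": 0.03,"rx": 0,"ry": 0,"rz": 0,"gripper": -1},{"tx": 0,"ty": 0,"tz": 0.03,"rx": 0,"ry": 0,"rz": 0,"gripper": -1}]'

```text
clock: 16.55
eef_pos: [573.8, 201.3, 115.4]
tcp_rot: [-3.141, -0.001, 0.0]
contact_force: [-1.7, -0.5, 7.3]
opening: 0.004
```

>>> move_arm --increments '[{"tx": 0,"ty": 0,"tz": 0.03,"rx": 0,"ry": 0,"rz": 0,"gripper": -1},{"tx": 0,"ty": 0,"tz": 0.03,"rx": 0,"ry": 0,"rz": 0,"gripper": -1}]'

```text
clock: 16.75
eef_pos: [573.7, 201.3, 114.7]
tcp_rot: [-3.141, -0.001, 0.0]
contact_force: [-1.3, -0.1, 7.0]
opening: -0.001
```

>>> move_arm --increments '[{"tx": 0,"ty": 0,"tz": 0.02,"rx": 0,"ry": 0,"rz": 0,"gripper": -1},{"tx": 0,"ty": 0,"tz": 0.02,"rx": 0,"ry": 0,"rz": 0,"gripper": -1}]'

```text
clock: 16.95
eef_pos: [573.8, 201.3, 114.3]
tcp_rot: [-3.141, -0.001, -0.0]
contact_force: [-2.3, -0.3, 7.8]
opening: -0.0
```

>>> move_arm --increments '[{"tx": 0,"ty": 0,"tz": 0.02,"rx": 0,"ry": 0,"rz": 0,"gripper": -1},{"tx": 0,"ty": 0,"tz": 0.02,"rx": 0,"ry": 0,"rz": 0,"gripper": -1}]'

```text
clock: 17.15
eef_pos: [573.7, 201.3, 113.9]
tcp_rot: [-3.141, -0.001, -0.0]
contact_force: [-2.1, -0.9, 7.7]
opening: 0.003
```

>>> move_arm --increments '[{"tx": 0,"ty": 0,"tz": 0.02,"rx": 0,"ry": 0,"rz": 0,"gripper": -1},{"tx": 0,"ty": 0,"tz": 0.02,"rx": 0,"ry": 0,"rz": 0,"gripper": -1}]'

```text
clock: 17.35
eef_pos: [573.7, 201.3, 113.5]
tcp_rot: [-3.141, -0.001, -0.0]
contact_force: [-0.6, -0.5, 7.6]
opening: 0.0
```

>>> move_arm --increments '[{"tx": 0,"ty": 0,"tz": 0.02,"rx": 0,"ry": 0,"rz": 0,"gripper": -1},{"tx": 0,"ty": 0,"tz": 0.02,"rx": 0,"ry": 0,"rz": 0,"gripper": -1}]'

```text
clock: 17.55
eef_pos: [573.7, 201.3, 113.1]
tcp_rot: [-3.141, -0.001, -0.0]
contact_force: [-1.4, -0.5, 8.1]
opening: -0.002
```

>>> move_arm --increments '[{"tx": 0,"ty": 0,"tz": 0.02,"rx": 0,"ry": 0,"rz": 0,"gripper": -1},{"tx": 0,"ty": 0,"tz": 0.02,"rx": 0,"ry": 0,"rz": 0,"gripper": -1}]'

```text
clock: 17.75
eef_pos: [573.7, 201.3, 112.7]
tcp_rot: [-3.141, -0.001, -0.0]
contact_force: [-1.7, -1.3, 7.2]
opening: 0.0
```

>>> move_arm --increments '[{"tx": 0,"ty": 0,"tz": 0.02,"rx": 0,"ry": 0,"rz": 0,"gripper": -1},{"tx": 0,"ty": 0,"tz": 0.02,"rx": 0,"ry": 0,"rz": 0,"gripper": -1}]'

```text
clock: 17.95
eef_pos: [573.7, 201.3, 112.4]
tcp_rot: [-3.141, -0.001, 0.0]
contact_force: [-1.5, -1.5, 6.9]
opening: 0.0
```

>>> move_arm --increments '[{"tx": 0,"ty": 0,"tz": 0.02,"rx": 0,"ry": 0,"rz": 0,"gripper": -1},{"tx": 0,"ty": 0,"tz": 0.02,"rx": 0,"ry": 0,"rz": 0,"gripper": -1}]'

```text
clock: 18.15
eef_pos: [573.7, 201.3, 111.9]
tcp_rot: [-3.141, -0.001, -0.0]
contact_force: [-2.1, 0.1, 7.6]
opening: 0.002
```

>>> move_arm --increments '[{"tx": 0,"ty": 0,"tz": 0.02,"rx": 0,"ry": 0,"rz": 0,"gripper": -1},{"tx": 0,"ty": 0,"tz": 0.02,"rx": 0,"ry": 0,"rz": 0,"gripper": -1}]'

```text
clock: 18.35
eef_pos: [573.7, 201.3, 111.6]
tcp_rot: [-3.141, -0.001, -0.0]
contact_force: [-1.3, -0.5, 8.4]
opening: -0.001
```

>>> move_arm --increments '[{"tx": 0,"ty": 0,"tz": 0.02,"rx": 0,"ry": 0,"rz": 0,"gripper": -1},{"tx": 0,"ty": 0,"tz": 0.02,"rx": 0,"ry": 0,"rz": 0,"gripper": -1}]'

```text
clock: 18.55
eef_pos: [573.8, 201.3, 111.2]
tcp_rot: [-3.141, -0.001, -0.0]
contact_force: [-0.4, -1.0, 9.7]
opening: -0.001
```

>>> move_arm --increments '[{"tx": 0,"ty": 0,"tz": 0.02,"rx": 0,"ry": 0,"rz": 0,"gripper": -1},{"tx": 0,"ty": 0,"tz": 0,"rx": 0,"ry": 0,"rz": 0,"gripper": -1}]'

```text
clock: 18.75
eef_pos: [573.8, 201.3, 111.1]
tcp_rot: [-3.141, -0.001, 0.0]
contact_force: [-1.8, -0.5, 9.3]
opening: -0.003
```

```bash
cat > fm.py <<'E'
from h import *
f=[];z=[]
for k in range(8):
    r.grab_frame("side");t=r.sense();f.append(t['contact_force'][2]);z.append(t['eef_pos'][2])
print(t['clock'],np.mean(f),np.std(f),np.mean(z))
E
python3 fm.py
```

```text
19.15 8.639522656892094 0.6498741684874408 111.11673082903695
```

>>> move_arm --increments '[{"tx": 0,"ty": 0,"tz": 0.02,"rx": 0,"ry": 0,"rz": 0,"gripper": -1},{"tx": 0,"ty": 0,"tz": 0,"rx": 0,"ry": 0,"rz": 0,"gripper": -1}]'

```text
clock: 19.35
eef_pos: [573.8, 201.3, 111.0]
tcp_rot: [-3.141, -0.001, -0.0]
contact_force: [-2.2, 0.2, 9.8]
opening: -0.0
```

```bash
python3 fm.py
```

```text
19.75 9.36557942956795 0.4297726282284428 110.9787948372394
```

Force now rises about 5 N/mm, so the lock has met the plungers. Bring it to 11 N.

>>> move_arm --increments '[{"tx": 0,"ty": 0,"tz": 0.01,"rx": 0,"ry": 0,"rz": 0,"gripper": -1},{"tx": 0,"ty": 0,"tz": 0.01,"rx": 0,"ry": 0,"rz": 0,"gripper": -1},{"tx": 0,"ty": 0,"tz": 0.01,"rx": 0,"ry": 0,"rz": 0,"gripper": -1},{"tx": 0,"ty": 0,"tz": 0,"rx": 0,"ry": 0,"rz": 0,"gripper": -1}]'

```text
clock: 20.15
eef_pos: [573.9, 201.4, 110.7]
tcp_rot: [-3.141, -0.001, -0.0]
contact_force: [-2.5, -0.0, 9.4]
opening: 0.001
```

```bash
python3 fm.py
```

```text
20.55 9.939070444912925 0.4386670130411802 110.72615445436847
```

>>> move_arm --increments '[{"tx": 0,"ty": 0,"tz": 0.01,"rx": 0,"ry": 0,"rz": 0,"gripper": -1},{"tx": 0,"ty": 0,"tz": 0.01,"rx": 0,"ry": 0,"rz": 0,"gripper": -1},{"tx": 0,"ty": 0,"tz": 0.01,"rx": 0,"ry": 0,"rz": 0,"gripper": -1},{"tx": 0,"ty": 0,"tz": 0,"rx": 0,"ry": 0,"rz": 0,"gripper": -1}]'

```text
clock: 20.95
eef_pos: [573.9, 201.4, 110.5]
tcp_rot: [-3.141, -0.001, -0.0]
contact_force: [-3.1, -0.3, 10.3]
opening: 0.001
```

```bash
python3 fm.py
```

```text
21.35 10.384959611306014 0.35173714678181667 110.50590081783243
```

>>> move_arm --increments '[{"tx": 0,"ty": 0,"tz": 0.01,"rx": 0,"ry": 0,"rz": 0,"gripper": -1},{"tx": 0,"ty": 0,"tz": 0.01,"rx": 0,"ry": 0,"rz": 0,"gripper": -1},{"tx": 0,"ty": 0,"tz": 0.01,"rx": 0,"ry": 0,"rz": 0,"gripper": -1},{"tx": 0,"ty": 0,"tz": 0,"rx": 0,"ry": 0,"rz": 0,"gripper": -1}]'

```text
clock: 21.75
eef_pos: [573.9, 201.4, 110.3]
tcp_rot: [-3.141, -0.001, -0.0]
contact_force: [-1.8, -0.3, 11.0]
opening: -0.004
```

```bash
python3 fm.py
```

```text
22.15 11.206500484837294 0.4915468601595142 110.26993158606452
```

Pressed at a steady 11.2 N. Lift off, open and go back to the handle.

>>> move_arm --increments '[{"tx": 0,"ty": 0,"tz": -0.3,"rx": 0,"ry": 0,"rz": 0,"gripper": -1},{"tx": 0,"ty": 0,"tz": -0.7,"rx": 0,"ry": 0,"rz": 0,"gripper": -1},{"tx": 0,"ty": 0,"tz": -2,"rx": 0,"ry": 0,"rz": 0,"gripper": -1},{"tx": 0,"ty": 0,"tz": -2,"rx": 0,"ry": 0,"rz": 0,"gripper": 0.5},{"tx": 0,"ty": 0,"tz": 0,"rx": 0,"ry": 0,"rz": 0,"gripper": 0.5},{"tx": 0,"ty": 0,"tz": 0,"rx": 0,"ry": 0,"rz": 0,"gripper": 0.5},{"tx": 0,"ty": 0,"tz": 0,"rx": 0,"ry": 0,"rz": 0,"gripper": 0.5},{"tx": 0,"ty": 0,"tz": 0,"rx": 0,"ry": 0,"rz": 0,"gripper": 0.5},{"tx": 0,"ty": 0,"tz": 0,"rx": 0,"ry": 0,"rz": 0,"gripper": 0.5}]'

```text
clock: 23.05
eef_pos: [573.0, 201.0, 158.4]
tcp_rot: [3.141, 0.001, -0.0]
contact_force: [-0.2, 0.6, 0.3]
opening: 0.746
```

```bash
python3 - <<'E'
from g import *
s,i,d,W=look((573.3,201),((61,69),(105,123)),42)
print(s['opening'])
E
```

```text
23.05 [573.01082404 201.01122382 158.36836147] [-0.22582575  0.64205298  0.33730253] 0.7459472860461585
4591
 mean [579.2 200.9  65.4] [541.8 169.1  61. ] [605.6 233.4  68.9] mec 573.1 201.1 33.1
1298
 mean [573.8 201.  112.5] [561.1 189.4 105.3] [584.6 212.9 114.7] mec 572.8 201.1 12.0
0.7459472860461585
```

>>> move_arm --increments '[{"tx": 0,"ty": 0,"tz": 2,"rx": 0,"ry": 0,"rz": 0,"gripper": 0.5},{"tx": 0,"ty": 0,"tz": 2,"rx": 0,"ry": 0,"rz": 0,"gripper": 0.5},{"tx": 0,"ty": 0,"tz": 2,"rx": 0,"ry": 0,"rz": 0,"gripper": 0.5},{"tx": 0,"ty": 0,"tz": 2,"rx": 0,"ry": 0,"rz": 0,"gripper": 0.5},{"tx": 0,"ty": 0,"tz": 0.9,"rx": 0,"ry": 0,"rz": 0,"gripper": 0.5},{"tx": 0,"ty": 0,"tz": 0,"rx": 0,"ry": 0,"rz": 0,"gripper": 0.5},{"tx": 0,"ty": 0,"tz": 0,"rx": 0,"ry": 0,"rz": 0,"gripper": 0.5}]'

```text
clock: 23.8
eef_pos: [573.7, 201.3, 70.6]
tcp_rot: [-3.141, -0.0, -0.0]
contact_force: [0.1, -0.3, 0.1]
opening: 0.749
```

>>> move_arm --increments '[{"tx": 0,"ty": 0,"tz": 0,"rx": 0,"ry": 0,"rz": 0,"gripper": -0.3},{"tx": 0,"ty": 0,"tz": 0,"rx": 0,"ry": 0,"rz": 0,"gripper": -0.4},{"tx": 0,"ty": 0,"tz": 0,"rx": 0,"ry": 0,"rz": 0,"gripper": -0.5},{"tx": 0,"ty": 0,"tz": 0,"rx": 0,"ry": 0,"rz": 0,"gripper": -0.6},{"tx": 0,"ty": 0,"tz": 0,"rx": 0,"ry": 0,"rz": 0,"gripper": -1},{"tx": 0,"ty": 0,"tz": 0,"rx": 0,"ry": 0,"rz": 0,"gripper": -1},{"tx": 0,"ty": 0,"tz": 0,"rx": 0,"ry": 0,"rz": 0,"gripper": -1},{"tx": 0,"ty": 0,"tz": 0,"rx": 0,"ry": 0,"rz": 0,"gripper": -1}]' --squeeze 50

```text
clock: 24.6
eef_pos: [573.7, 201.4, 70.4]
tcp_rot: [-3.141, -0.001, -0.0]
contact_force: [1.0, 2.6, 3.2]
opening: 0.239
```

Opening 0.239 is a bit more than the 0.22 before. The cap now sits lower, so I may be touching it. Re-grip 2.7 mm lower to stay clear of it.

>>> move_arm --increments '[{"tx": 0,"ty": 0,"tz": 0,"rx": 0,"ry": 0,"rz": 0,"gripper": 0},{"tx": 0,"ty": 0,"tz": 0,"rx": 0,"ry": 0,"rz": 0,"gripper": 0},{"tx": 0,"ty": 0,"tz": 0,"rx": 0,"ry": 0,"rz": 0,"gripper": 0},{"tx": 0,"ty": 0,"tz": 0.15,"rx": 0,"ry": 0,"rz": 0,"gripper": 0},{"tx": 0,"ty": 0,"tz": 0.15,"rx": 0,"ry": 0,"rz": 0,"gripper": 0},{"tx": 0,"ty": 0,"tz": 0,"rx": 0,"ry": 0,"rz": 0,"gripper": 0}]'

```text
clock: 25.2
eef_pos: [573.2, 201.1, 66.8]
tcp_rot: [3.141, 0.001, -0.0]
contact_force: [-0.6, 0.0, 1.1]
opening: 0.497
```

```bash
python3 - <<'E'
from g import *
s,i,d,W=look((573.3,201),((61,69),(105,123)),42)
a,_=r.grab_frame("scene");q=proj((573,201,90),"scene").astype(int)
b,_=r.grab_frame("side");p=proj((573,201,90),"side").astype(int)
f=lambda a,q:cv2.resize(a[q[1]-30:q[1]+30,q[0]-30:q[0]+30],(300,300),interpolation=cv2.INTER_CUBIC)
w=cv2.resize(i[250:470,230:410],(250,300))
cv2.imwrite("pics/m7.png",np.hstack([f(a,q),f(b,p)][:2]+[w])[:, :800,::-1])
E
```

```text
25.2 [573.15371172 201.05706326  66.81152678] [-0.55107418  0.01408501  1.06770638] 0.4973860818488608
8754
 mean [582.6 200.8  65.4] [545.3 169.   61. ] [606.1 233.   69. ] mec 573.5 201.1 33.0
8571
 mean [578.6 201.4 114. ] [559.9 159.7 105. ] [588.5 242.3 123. ] mec 573.4 201.0 42.0
```

View pics/m7.png

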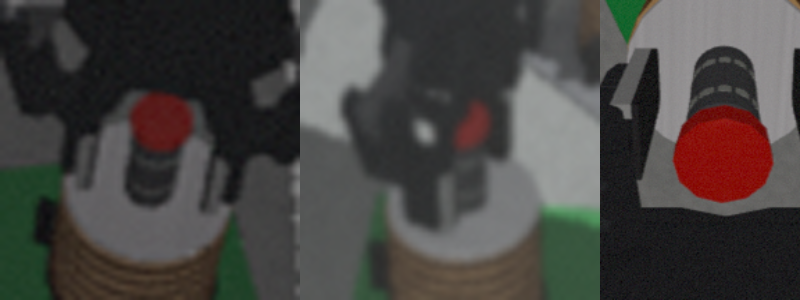

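The picture shows the cap lower, with clear handle between cap and disc and the fingers beside the handle. Now gripping.

>>> move_arm --increments '[{"tx": 0,"ty": 0,"tz": -0.06,"rx": 0,"ry": 0,"rz": 0,"gripper": -0.3},{"tx": 0,"ty": 0,"tz": 0,"rx": 0,"ry": 0,"rz": 0,"gripper": -0.45},{"tx": 0,"ty": 0,"tz": 0,"rx": 0,"ry": 0,"rz": 0,"gripper": -0.55},{"tx": 0,"ty": 0,"tz": 0,"rx": 0,"ry": 0,"rz": 0,"gripper": -1},{"tx": 0,"ty": 0,"tz": 0,"rx": 0,"ry": 0,"rz": 0,"gripper": -1},{"tx": 0,"ty": 0,"tz": 0,"rx": 0,"ry": 0,"rz": 0,"gripper": -1},{"tx": 0,"ty": 0,"tz": 0,"rx": 0,"ry": 0,"rz": 0,"gripper": -1},{"tx": 0,"ty": 0,"tz": 0,"rx": 0,"ry": 0,"rz": 0,"gripper": -1},{"tx": 0,"ty": 0,"tz": 0,"rx": 0,"ry": 0,"rz": 0,"gripper": -1},{"tx": 0,"ty": 0,"tz": 0,"rx": 0,"ry": 0,"rz": 0,"gripper": -1}]'

```text
clock: 26.35
eef_pos: [573.6, 201.5, 68.0]
tcp_rot: [-3.141, -0.0, -0.0]
contact_force: [-1.0, 5.1, 3.7]
opening: 0.226
```

>>> move_arm --increments '[{"tx": 0,"ty": -0.02,"tz": -0.1,"rx": 0,"ry": 0,"rz": 0,"gripper": -1},{"tx": 0,"ty": 0,"tz": -0.12,"rx": 0,"ry": 0,"rz": 0,"gripper": -1},{"tx": 0,"ty": 0,"tz": -0.12,"rx": 0,"ry": 0,"rz": 0,"gripper": -1},{"tx": 0,"ty": 0,"tz": -0.12,"rx": 0,"ry": 0,"rz": 0,"gripper": -1}]'

```text
clock: 26.75
eef_pos: [573.1, 201.2, 72.1]
tcp_rot: [3.141, 0.001, -0.0]
contact_force: [0.5, 3.9, -3.3]
opening: 0.228
```

>>> move_arm --increments '[{"tx": 0,"ty": 0,"tz": -0.12,"rx": 0,"ry": 0,"rz": 0,"gripper": -1},{"tx": 0,"ty": 0,"tz": -0.12,"rx": 0,"ry": 0,"rz": 0,"gripper": -1},{"tx": 0,"ty": 0,"tz": -0.12,"rx": 0,"ry": 0,"rz": 0,"gripper": -1},{"tx": 0,"ty": 0,"tz": -0.12,"rx": 0,"ry": 0,"rz": 0,"gripper": -1},{"tx": 0,"ty": 0,"tz": -0.12,"rx": 0,"ry": 0,"rz": 0,"gripper": -1},{"tx": 0,"ty": 0,"tz": -0.12,"rx": 0,"ry": 0,"rz": 0,"gripper": -1}]'

```text
clock: 27.35
eef_pos: [573.4, 201.3, 79.7]
tcp_rot: [3.141, 0.0, -0.0]
contact_force: [0.3, 2.9, -2.7]
opening: 0.228
```

>>> move_arm --increments '[{"tx": 0,"ty": 0,"tz": -0.15,"rx": 0,"ry": 0,"rz": 0,"gripper": -1},{"tx": 0,"ty": 0,"tz": -0.15,"rx": 0,"ry": 0,"rz": 0,"gripper": -1},{"tx": 0,"ty": 0,"tz": -0.2,"rx": 0,"ry": 0,"rz": 0,"gripper": -1},{"tx": 0,"ty": 0,"tz": -0.3,"rx": 0,"ry": 0,"rz": 0,"gripper": -1},{"tx": 0,"ty": 0,"tz": -0.5,"rx": 0,"ry": 0,"rz": 0,"gripper": -1},{"tx": 0,"ty": 0,"tz": -1,"rx": 0,"ry": 0,"rz": 0,"gripper": -1},{"tx": 0,"ty": 0,"tz": -1.5,"rx": 0,"ry": 0,"rz": 0,"gripper": -1},{"tx": 0,"ty": 0,"tz": -2,"rx": 0,"ry": 0,"rz": 0,"gripper": -1},{"tx": 0,"ty": 0,"tz": -2,"rx": 0,"ry": 0,"rz": 0,"gripper": -1},{"tx": 0,"ty": 0,"tz": -2,"rx": 0,"ry": 0,"rz": 0,"gripper": -1},{"tx": 0,"ty": 0,"tz": 0,"rx": 0,"ry": 0,"rz": 0,"gripper": -1}]'

```text
clock: 28.45
eef_pos: [575.4, 202.0, 181.6]
tcp_rot: [-3.14, -0.006, -0.0]
contact_force: [0.2, 0.0, -2.4]
opening: 0.225
```

>>> move_arm --increments '[{"tx": -0.4,"ty": 3,"tz": 0,"rx": 0,"ry": 0,"rz": 0,"gripper": -1},{"tx": -0.6,"ty": 4.5,"tz": 0,"rx": 0,"ry": 0,"rz": 0,"gripper": -1},{"tx": -0.8,"ty": 4.5,"tz": 0,"rx": 0,"ry": 0,"rz": 0,"gripper": -1},{"tx": -0.8,"ty": 4.5,"tz": 0,"rx": 0,"ry": 0,"rz": 0,"gripper": -1},{"tx": -0.8,"ty": 4.5,"tz": 0,"rx": 0,"ry": 0,"rz": 0,"gripper": -1},{"tx": -0.8,"ty": 4.5,"tz": 0,"rx": 0,"ry": 0,"rz": 0,"gripper": -1},{"tx": -0.8,"ty": 4.5,"tz": 0,"rx": 0,"ry": 0,"rz": 0,"gripper": -1},{"tx": -0.6,"ty": 4.5,"tz": 0,"rx": 0,"ry": 0,"rz": 0,"gripper": -1},{"tx": -0.4,"ty": 4.5,"tz": 0,"rx": 0,"ry": 0,"rz": 0,"gripper": -1},{"tx": 0,"ty": 3,"tz": 0,"rx": 0,"ry": 0,"rz": 0,"gripper": -1},{"tx": 0,"ty": 0,"tz": 0,"rx": 0,"ry": 0,"rz": 0,"gripper": -1},{"tx": 0,"ty": 0,"tz": 0,"rx": 0,"ry": 0,"rz": 0,"gripper": -1}]'

```text
clock: 29.65
eef_pos: [512.9, -218.9, 177.1]
tcp_rot: [-3.141, 0.001, -0.002]
contact_force: [-0.2, -1.0, -1.7]
opening: 0.225
```

```bash
python3 - <<'E'
from g import *
s,i,d,W=look((581,-219.5),((38,47),),42)
m=(d>0)&(np.hypot(*(np.moveaxis(W[...,:2]-s['eef_pos'][:2],-1,0)))<40)&(abs(W[...,2]-s['eef_pos'][2]+2.8)<3.5)
P=W[m];ed=cv2.convexHull(P[:,:2].astype(np.float32))[:,0];ed=ed[ed[:,0]>s['eef_pos'][0]+8]
print("disc",circ(ed,s['eef_pos'][:2],32.5),np.median(P[:,2]))
m=(d>0)&(np.hypot(*(np.moveaxis(W[...,:2]-np.array([581,-219.5]),-1,0)))<42)&(abs(W[...,2]-44)<3)
p=W[m][:,:2]
f=lambda q:(lambda R:np.maximum(R-34.5,0)+np.maximum(27.5-R,0))(np.hypot(*(p-q).T))
print("stand",least_squares(f,p.mean(0),loss='soft_l1').x,len(p))
cv2.imwrite("pics/w8.png",i[...,::-1])
E
```

```text
29.65 [ 512.86665975 -218.93408032  177.13792001] [-0.20239239 -1.03801213 -1.71899522] 0.22482027254339962
2582
 mean [ 582.1 -219.7   44.3] [ 546.5 -253.8   38.1] [ 614.9 -185.5   46.8] mec 580.7 -219.8 34.5
disc (array([ 511.98949297, -219.48626075]), np.float64(0.13297635526243873)) 174.6451648322675
stand [ 580.76727789 -219.80811322] 2498
```

View pics/w8.png

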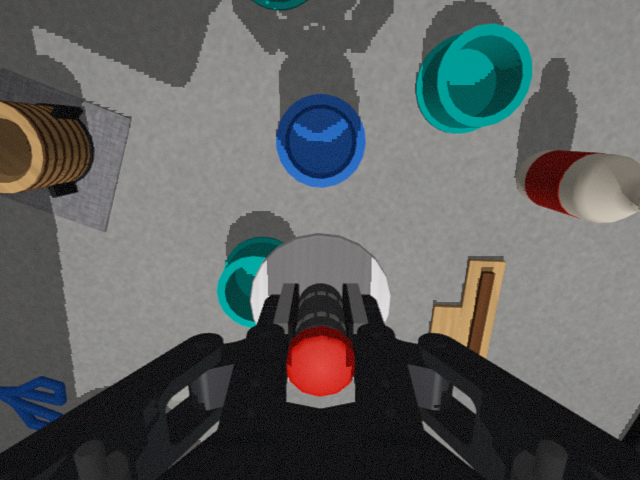

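The blue stand is at (320,140), empty, and the gauge is held with its cap down. Move over it, +68.5 mm in x.

>>> move_arm --increments '[{"tx": 1.5,"ty": 0.03,"tz": 0,"rx": 0,"ry": 0,"rz": 0,"gripper": -1},{"tx": 2,"ty": 0,"tz": 0,"rx": 0,"ry": 0,"rz": 0,"gripper": -1},{"tx": 2,"ty": 0,"tz": 0,"rx": 0,"ry": 0,"rz": 0,"gripper": -1},{"tx": 1.3,"ty": 0,"tz": 0,"rx": 0,"ry": 0,"rz": 0,"gripper": -1},{"tx": 0,"ty": 0,"tz": 2,"rx": 0,"ry": 0,"rz": 0,"gripper": -1},{"tx": 0,"ty": 0,"tz": 2,"rx": 0,"ry": 0,"rz": 0,"gripper": -1},{"tx": 0,"ty": 0,"tz": 2,"rx": 0,"ry": 0,"rz": 0,"gripper": -1},{"tx": 0,"ty": 0,"tz": 1.5,"rx": 0,"ry": 0,"rz": 0,"gripper": -1},{"tx": 0,"ty": 0,"tz": 0,"rx": 0,"ry": 0,"rz": 0,"gripper": -1},{"tx": 0,"ty": 0,"tz": 0,"rx": 0,"ry": 0,"rz": 0,"gripper": -1},{"tx": 0,"ty": 0,"tz": 0,"rx": 0,"ry": 0,"rz": 0,"gripper": -1}]'

```text
clock: 30.8
eef_pos: [582.2, -219.0, 103.7]
tcp_rot: [3.141, -0.002, 0.0]
contact_force: [0.2, 0.2, -1.8]
opening: 0.223
```

```bash
python3 - <<'E'
from g import *
s,i,d,W=look((581,-219.5),((38,47),),42)
m=(d>0)&(np.hypot(*(np.moveaxis(W[...,:2]-s['eef_pos'][:2],-1,0)))<40)&(abs(W[...,2]-s['eef_pos'][2]+2.8)<3.5)
P=W[m];ed=cv2.convexHull(P[:,:2].astype(np.float32))[:,0];ed=ed[ed[:,0]>s['eef_pos'][0]+8]
print("disc",circ(ed,s['eef_pos'][:2],32.5),np.median(P[:,2]))
E
```

```text
30.8 [ 582.24256485 -219.04636655  103.65519641] [ 0.2053674   0.21868746 -1.82310631] 0.22318120254143656
1754
 mean [ 603.8 -219.5   44.2] [ 583.1 -253.5   38.1] [ 615.3 -185.4   46.7] mec 583.8 -219.4 34.0
disc (array([ 581.33789401, -219.58553977]), np.float64(0.12475361300160961)) 101.16352775444123
```

>>> move_arm --increments '[{"tx": -0.05,"ty": 0.02,"tz": 0.5,"rx": 0,"ry": 0,"rz": 0,"gripper": -1},{"tx": 0,"ty": 0,"tz": 0.6,"rx": 0,"ry": 0,"rz": 0,"gripper": -1},{"tx": 0,"ty": 0,"tz": 0.6,"rx": 0,"ry": 0,"rz": 0,"gripper": -1},{"tx": 0,"ty": 0,"tz": 0.6,"rx": 0,"ry": 0,"rz": 0,"gripper": -1},{"tx": 0,"ty": 0,"tz": 0.6,"rx": 0,"ry": 0,"rz": 0,"gripper": -1},{"tx": 0,"ty": 0,"tz": 0.6,"rx": 0,"ry": 0,"rz": 0,"gripper": -1},{"tx": 0,"ty": 0,"tz": 0.6,"rx": 0,"ry": 0,"rz": 0,"gripper": -1},{"tx": 0,"ty": 0,"tz": 0.4,"rx": 0,"ry": 0,"rz": 0,"gripper": -1},{"tx": 0,"ty": 0,"tz": 0.2,"rx": 0,"ry": 0,"rz": 0,"gripper": -1},{"tx": 0,"ty": 0,"tz": 0.1,"rx": 0,"ry": 0,"rz": 0,"gripper": -1},{"tx": 0,"ty": 0,"tz": 0,"rx": 0,"ry": 0,"rz": 0,"gripper": -1}]'

```text
clock: 31.95
eef_pos: [580.9, -219.1, 54.6]
tcp_rot: [-3.142, -0.0, -0.0]
contact_force: [-0.3, 0.9, -2.5]
opening: 0.225
```

>>> move_arm --increments '[{"tx": 0,"ty": 0,"tz": 0.1,"rx": 0,"ry": 0,"rz": 0,"gripper": -1},{"tx": 0,"ty": 0,"tz": 0.1,"rx": 0,"ry": 0,"rz": 0,"gripper": -1},{"tx": 0,"ty": 0,"tz": 0,"rx": 0,"ry": 0,"rz": 0,"gripper": -1}]'

```text
clock: 32.25
eef_pos: [580.9, -219.1, 52.6]
tcp_rot: [3.142, -0.0, -0.0]
contact_force: [0.6, -0.1, -1.9]
opening: 0.22
```

>>> move_arm --increments '[{"tx": 0,"ty": 0,"tz": 0.05,"rx": 0,"ry": 0,"rz": 0,"gripper": -1},{"tx": 0,"ty": 0,"tz": 0.05,"rx": 0,"ry": 0,"rz": 0,"gripper": -1},{"tx": 0,"ty": 0,"tz": 0,"rx": 0,"ry": 0,"rz": 0,"gripper": -1}]'

```text
clock: 32.55
eef_pos: [581.0, -219.1, 52.0]
tcp_rot: [3.142, -0.0, -0.0]
contact_force: [-1.7, 0.5, 3.6]
opening: 0.228
```

Seated on the stand's rim. Release and lift clear.

>>> move_arm --increments '[{"tx": 0,"ty": 0,"tz": 0,"rx": 0,"ry": 0,"rz": 0,"gripper": 0.2},{"tx": 0,"ty": 0,"tz": 0,"rx": 0,"ry": 0,"rz": 0,"gripper": 0.2},{"tx": 0,"ty": 0,"tz": 0,"rx": 0,"ry": 0,"rz": 0,"gripper": 0.2},{"tx": 0,"ty": 0,"tz": 0,"rx": 0,"ry": 0,"rz": 0,"gripper": 0.2},{"tx": 0,"ty": 0,"tz": 0,"rx": 0,"ry": 0,"rz": 0,"gripper": 0.2},{"tx": 0,"ty": 0,"tz": -1,"rx": 0,"ry": 0,"rz": 0,"gripper": 0.2},{"tx": 0,"ty": 0,"tz": -1.5,"rx": 0,"ry": 0,"rz": 0,"gripper": 0.2},{"tx": 0,"ty": 0,"tz": -2,"rx": 0,"ry": 0,"rz": 0,"gripper": 0.2},{"tx": 0,"ty": 0,"tz": -3,"rx": 0,"ry": 0,"rz": 0,"gripper": 0.2},{"tx": 0,"ty": 0,"tz": -3,"rx": 0,"ry": 0,"rz": 0,"gripper": 0.2},{"tx": 0,"ty": 0,"tz": -3,"rx": 0,"ry": 0,"rz": 0,"gripper": 0.2},{"tx": 0,"ty": 0,"tz": 0,"rx": 0,"ry": 0,"rz": 0,"gripper": 0.2}]'

```text
clock: 33.75
eef_pos: [583.6, -220.1, 192.7]
tcp_rot: [3.139, -0.008, -0.0]
contact_force: [-0.4, -0.7, 0.4]
opening: 0.603
```

>>> move_arm --increments '[{"tx": 0,"ty": 0,"tz": 0,"rx": 0,"ry": 0,"rz": 0,"gripper": 0.2},{"tx": 0,"ty": 0,"tz": 0,"rx": 0,"ry": 0,"rz": 0,"gripper": 0.2},{"tx": 0,"ty": 0,"tz": 0,"rx": 0,"ry": 0,"rz": 0,"gripper": 0.2}]'

```text
clock: 34.05
eef_pos: [580.2, -218.9, 185.6]
tcp_rot: [-3.141, 0.002, -0.0]
contact_force: [-1.1, 0.2, -0.8]
opening: 0.603
```

```bash
python3 - <<'E'
from g import *
s,i,d,W=look((581,-219.5),((46,53),(90,110)),42)
m=(d>0)&(np.hypot(*(np.moveaxis(W[...,:2]-np.array([581,-219.5]),-1,0)))<32)&(abs(W[...,2]-49)<5)
p=W[m];A=np.c_[p[:,:2]-p[:,:2].mean(0),np.ones(len(p))];print("plane",np.linalg.lstsq(A,p[:,2],rcond=None)[0])
a,_=r.grab_frame("scene");b=i
cv2.imwrite("pics/m9.png",np.hstack([cv2.resize(i,(400,300)),cv2.resize(a,(400,300))])[...,::-1])
E
```

```text
34.05 [ 580.19244323 -218.86877563  185.57373462] [-1.10035436  0.23461408 -0.81763188] 0.6028878704567328
3499
 mean [ 584.9 -219.8   49.5] [ 548.1 -253.2   46. ] [ 615.3 -187.6   52.8] mec 581.6 -219.9 33.8
901
 mean [ 581.  -219.8   96.7] [ 567.9 -231.2   90.2] [ 591.9 -208.    98.7] mec 580.0 -219.8 12.1
plane [-1.12742946e-02 -3.01830316e-03  4.94127156e+01]
```

View pics/m9.png

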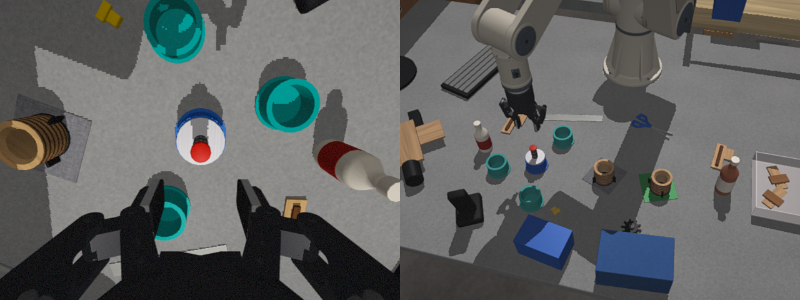

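```bash
python3 -c "
from rig import r
print(r.sign_off(), r.sense()['clock'])"
```

```text
the job is handed in; nothing more can be done
the job is handed in; nothing more can be done
```

The ring on the green mat has been gauged. The gauge is back upright in the blue stand with the lock still down, and I handed the job in at about 34 s of the 64 s allowed.

- **Seating in the ring:** the disc sat flat on the rim, with its top measured at 65.3 mm against 65 expected.
- **Locking:** I released the gauge and pressed the cap with closed fingers. The lock slid about 7.5 mm, then the force rose, and I held a steady mean of 11.2 N.
- **Drawing out:** the drag stayed at about 1 to 2 N. I re-gripped once beforehand, 2.4 mm lower, to stay clear of the lowered cap.
- **Back in the stand:** the disc is flat at 49.4 mm (49 expected) and centred within about 1 mm.
- **Size still held:** the cap stands 47.4 mm above the disc, the same as just after locking, so the lock has not moved. The plungers cannot be seen inside the stand, so I did not check their width directly.
- **Rest of the scene:** in the last pictures nothing else looks moved and the gripper is clear of everything.

No check failed. The side camera put the gauge and ring a few millimetres off the wrist camera, so I worked from the wrist measurements.

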